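# Square up a microscope pillar with a try square

## Task

The pillar of the microscope stand has been left leaning forward. Free it first by swinging the red clamp lever at its foot forward and down a quarter turn, fully to its open stop, then grip the blue try square by its stock, stand it on the white base plate and press it straight into the corner between plate and pillar until the stock sits flat on the plate and the blade lies flush up the pillar's front face, which brings the pillar upright. Finish while holding the square there, still gripped and pressed against both faces, so that I can tighten the pillar; leave the lever open, and the book, jar and eyepiece where they are.

Things in the scene. Friction and masses are not known exactly. Their poses are not given: they have to be found in the camera images.
- base: Foot of the microscope stand, fixed to the desk. Origin at desk height (z = 0), below the middle of the line where the upright pillar's front face meets the base plate. x axis points horizontally from the open front of the plate to the pillar (the way the square is pressed), y left of that, z up. Two cheeks hold the pillar's pivot: y 21 to 31 mm either side, x 4 to 38 mm, up to 63 mm high.
- plate: White base plate of the stand, fixed, 245 mm along the base's x (-160 to +85 mm) by 180 mm across (y -90 to +90 mm); its flat top is 22 mm above the desk. Its origin is its underside at the corner line, 6 mm above the desk; axes as the base's.
- corner (a point): The corner to be filled: the point on top of the plate (22 mm above the desk) at the foot of the upright pillar's front face, midway across; axes as the base's.
- pillar (a joint): Lean of the black pillar (rad): 0 upright, square to the plate; positive leans forward over the plate. Starts 0.05 to 0.14, stays where left (friction 0.3 N m, about 3 N at the blade's top). Stops -0.12, 0.30. Pivot along the base's y at x = +20 mm, 46 mm above the desk. Not to be pushed before the lever is open.
- pillar_top (a point): Middle of the top edge of the pillar's front face, 150 mm above the pivot (196 mm above the desk when upright); axes as the pillar's. The pillar is 40 x 40 mm with a 14 mm spigot on top. Its foot is a round eye of 20 mm radius about the pivot, so the foot of its front face stays at the base's x = 0 whatever the lean.
- lever (a joint): Angle of the red clamp lever in rad: it turns on the end of the pillar's pivot pin (axis along the base's y, at x = +20 mm, 46 mm above the desk). About 0 = closed, standing up; 1.571 = open stop, lying forward along the base's -x. Turned by about 1.5 N at its ball (friction 0.12 N m), stays where it is left.
- lever_ball (a point): Centre of the 24 mm ball at the lever's end, 90 mm from the pivot axis, at y = -82 mm of the base; 136 mm above the desk when closed, and at x = -70 mm, 46 mm above the desk when open. The lever's 12 mm arm is cranked outward from its hub (y = -32 to -58 mm).
- square: Try square, 0.2 to 0.34 kg, loose, standing on its stock on the desk. Origin under the middle of the stock, x along the stock to the blade end, z up. Blue stock 140 mm long (x -70 to +70 mm), 20 mm wide (y), 24 mm high. Steel blade 22 mm wide (x 48 to 70 mm), 5 mm thick, rising from the stock's end to 130 mm above its underside; its outer edge is flush with the stock's end.
- square_stock (a point): Place to grip the square: inside the stock, half-way up (12 mm above its underside), 15 mm from its middle on the side away from the blade; the stock is 20 mm wide here and clear above. Axes as the square's.
- square_corner (a point): The square's outer corner: bottom of the outer edge, on the underside of the stock at its blade end, mid-thickness (x = +70 mm of the square). It belongs at the point corner.
- eyepiece: Black microscope eyepiece standing on the desk, 42 mm across and 54 mm high; origin under its centre. Leave it alone.
- jar: Small glass jar with a white cap, 48 mm across and about 50 mm high; origin under its centre. Leave it alone.
- book: Closed black book lying on the desk, 160 x 220 x 20 mm; origin under its centre. Leave it alone.
Not all that is in view belongs to the job. There is more than one size of the square; the job needs the smallest.

How it is judged:
By the outcome, as a careful person would: the job done as asked, in the order asked, and still so for the second after the job is handed in, while the arm keeps its last pose, push and grip.
It also fails if it takes over 66 s, if anything falls off the work surface, if the arm or the gripper's body presses on something with over 40 N, if the wrist force passes 120 N, or if a joint passes its speed limit or range.

## Robot

A 6-joint arm with a two-finger parallel gripper is mounted at the origin on the work surface. World frame = base frame: x ahead of the robot, y to its left, z up, the work surface at z = 0. Lengths are in m, angles in rad, forces in N, time in s.
With the tool pointing down it reaches from about 0.4 to 0.925 m from the base axis. Payload 12.5 kg.
Tool frame: the origin (TCP) lies on the centre line of the jaws, within the pads' length; the fingertips stand 22 mm ahead of it and the grasp point (between the pads) lies 3 mm ahead of it; z points along the fingers, y is the direction in which the jaws open and shut (so a half turn about z gives the same grasp; the last joint's range is limited). The gripper opens to 95 mm and grips with 3 to 60 N. Pads are 20 mm wide; open, the fingers measure 119 mm over their backs; the gripper's body (75 mm by 180 mm) begins 59 mm behind the grasp point.
Start: joints at [-1.253, 0.491, 1.559, -0, 1.092, -0.106], TCP at [0.257, -0.57, 0.237] pointing down, gripper open.
Joint ranges: [-3.1, 3.1], [-0.84, 2.19], [0.05, 2.79], [-1.13, 4.28], [0.06, 2.93], [-2.69, 2.69]. Speed limits (rad/s): [2.22, 2.22, 2.79, 3.14, 3.14, 3.14].

## Interface

Orientations are given as a unit quaternion [w, x, y, z].
In Python, from plant import sensors, eyes, arm gives the robot as it stands.
- The arm moves only by the tool send_rows, never from a script. Its argument "deltas" is a list of rows, each an object of numbers: "x", "y", "z": the shift along the tool's x, y, z in m; "wx", "wy", "wz": the turn, a rotation vector about the tool's x, y, z in degrees; "grip": the opening, from 0 (shut) to 1 (fully open). In form: [{"x": .., "y": .., "z": .., "wx": .., "wy": .., "wz": .., "grip": ..}, ...]. A call has exactly 5 rows; each row shifts and turns the pose as measured when the row begins, along the tool's axes as they then stand; what a row does not reach is not made up. A row lasts 1/12 s, in which the tool goes at most 41.7 mm and 7.16 degrees, less where a joint would pass 70% of its speed; a pose out of reach is approached as far as the arm can. A call with a gripper value outside its range is refused whole. The fingers move at their own pace and stop on an object; "squeeze" is the grip in N (left out, the last holds). Time passes only in rows, so rows that do not move let the fingers close, or fill a call up. It gives the time, the measured TCP pose, the force and the opening at its end, in the units of the state.
- sensors.read_state(): the state, without advancing time (a new reading comes with each control period).
- eyes.get_image(name): name is "scene" or "top" or "wrist"; returns the picture (480x640x3 uint8, red, green, blue); there is no depth.
- eyes.camera_model(name): a dict with "camera_matrix" (3x3 intrinsics, pixels), "distortion" ([k1, k2, p1, p2, k3] as OpenCV has them; the pictures are not rectified), "rvec" (rotation vector, rad) and "tvec" (3), from world to camera coordinates, as OpenCV has them; the wrist camera has in their place "hand_eye" (4x4, takes a point from camera to tool coordinates, whose origin is the TCP and whose axes are the flange's). Camera axes: x right, y down, z forward; pixel columns grow to the right and rows downward; lengths in m; the calibration is good to about 2 mm. A picture is of the moment at which its call begins: read the wrist's pose just before it. camera_model takes no time and is no camera call.
- arm.finish_job(): hands the job in, once; it reports no verdict.
The state is a dict: "t": time; "qpos": joint angles; "joint_velocities": joint speeds; "effort": joint torques, N m; "ee_pos": TCP position; "ee_rot": TCP orientation; "force": force on the tool from outside, world axes, zero at the start; "wrist_torque": the same for the moment, N m; "finger_gap": opening from 0.0 (shut) to 1.0 (fully open).
Only numpy, scipy, OpenCV 4.12 (cv2) and the standard library are available. Lean on these libraries where they do the work, as an engineer would, in place of code of your own. Each camera call takes 0.05 s, during which the arm holds its last target.

## Working session

There is one attempt and no reset: what is moved stays moved. The work goes in short steps, Python scripts to look and compute and a tool call to move; the robot and the scene stay as the last step left them, time stands still between calls to the robot, and variables do not carry over. Pictures are saved under pics/ and viewed, and the job is handed in when it is done.

Besides the shell and the picture viewer there is one more tool, called after ">>>" as name(argument=value, ...) on one line, values as JSON. send_rows: Moves the arm, as the interface text tells. Its arguments: {"type":"object","properties":{"deltas":{"type":"array","items":{"type":"object","properties":{"x":{"type":"number"},"y":{"type":"number"},"z":{"type":"number"},"wx":{"type":"number"},"wy":{"type":"number"},"wz":{"type":"number"},"grip":{"type":"number"}}}},"squeeze":{"type":"number"}},"required":["deltas"]}

```bash
ls; mkdir -p pics
python3 - <<'E'
from plant import sensors, eyes, arm
import cv2
s=sensors.read_state();print(s)
for n in("scene","top","wrist"):
    print(n,eyes.camera_model(n))
for n in("scene","top"):
    cv2.imwrite(f"pics/{n}0.png",eyes.get_image(n)[:,:,::-1])
E
```

```text
pics
{'t': 0.0, 'qpos': array([-1.25258579e+00,  4.91589386e-01,  1.55946011e+00, -1.73880808e-05,
        1.09170932e+00, -1.05614164e-01]), 'joint_velocities': array([-1.68297751e-03, -2.63174573e-04,  1.41941597e-03,  8.02279535e-05,
       -6.96728218e-04, -8.37791440e-04]), 'effort': array([-2.12609986e-03, -6.12652159e+01, -2.58186185e+01,  6.91409293e-02,
        4.82073217e-02, -8.38770256e-05]), 'ee_pos': array([ 0.25696903, -0.56948149,  0.23603954]), 'ee_rot': array([-5.78970954e-04,  9.77629468e-01,  2.10333743e-01, -6.95330903e-05]), 'force': array([-0.03234673,  0.41895676,  0.47072879]), 'wrist_torque': array([0.01301299, 0.00969691, 0.03054553]), 'finger_gap': 0.9967678156426854}
scene {'camera_matrix': array([[492.05251192,   0.        , 317.80181787],
       [  0.        , 492.05251192, 242.30643343],
       [  0.        ,   0.        ,   1.        ]]), 'distortion': array([-0.02409962,  0.        ,  0.        ,  0.        ,  0.        ]), 'rvec': array([ 2.16402615,  1.14543249, -0.45506309]), 'tvec': array([-0.20507521, -0.27484254,  1.44926177])}
top {'camera_mat
[... 276 characters left out ...]
5014115,  0.19472417]), 'tvec': array([-0.10006148,  0.58069469,  1.42198827])}
wrist {'camera_matrix': array([[359.00498376,   0.        , 312.31013786],
       [  0.        , 359.00498376, 239.4126105 ],
       [  0.        ,   0.        ,   1.        ]]), 'distortion': array([-0.07287405,  0.        ,  0.        ,  0.        ,  0.        ]), 'hand_eye': array([[ 9.27523046e-05, -9.63552766e-01, -2.67518331e-01,
         7.63079883e-02],
       [ 9.99999481e-01,  3.60758281e-04, -9.52672597e-04,
         3.09332100e-04],
       [ 1.01445977e-03, -2.67518104e-01,  9.63552300e-01,
        -1.48657324e-01],
       [ 0.00000000e+00,  0.00000000e+00,  0.00000000e+00,
         1.00000000e+00]])}
```

View pics/scene0.png

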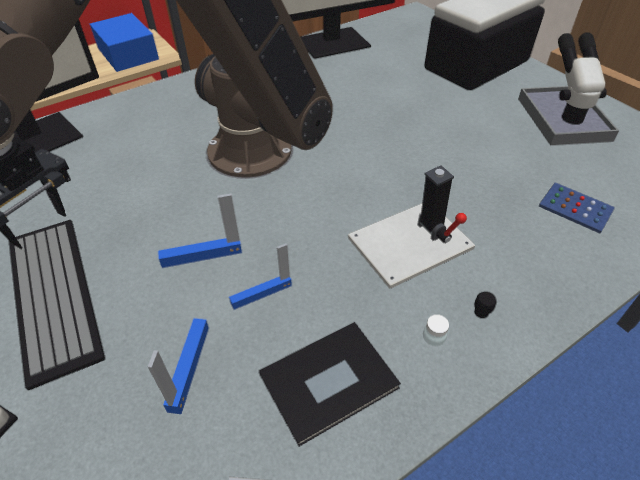

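View pics/top0.png

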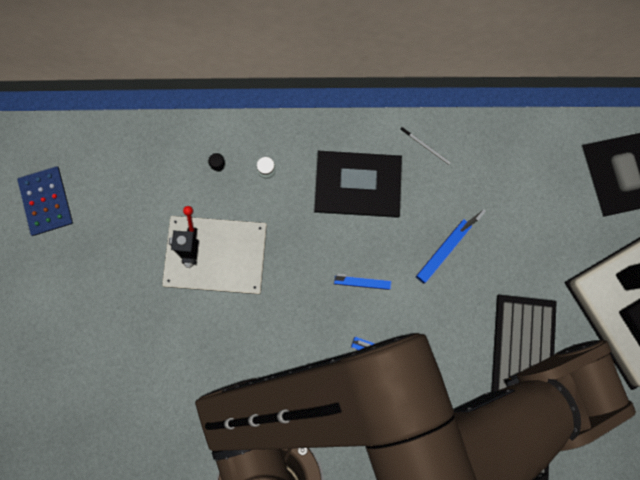

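Three blue squares are in view. In the scene picture they are at (200,250), (262,290) and (185,365). The one at (262,290), which is (362,282) in the top picture, looks smallest. I'll measure and confirm it in crops.

```bash
cat > h.py <<'E'
import numpy as np, cv2
from scipy.spatial.transform import Rotation as R
from plant import sensors, eyes, arm
def cam(n,s=None):
    m=eyes.camera_model(n);K=m["camera_matrix"];D=m["distortion"]
    if n!="wrist":
        Rm=cv2.Rodrigues(m["rvec"])[0];t=m["tvec"].reshape(3)
    else:
        s=s or sensors.read_state();q=s["ee_rot"]
        T=np.eye(4);T[:3,:3]=R.from_quat([q[1],q[2],q[3],q[0]]).as_matrix();T[:3,3]=s["ee_pos"]
        W=np.linalg.inv(T@m["hand_eye"]);Rm=W[:3,:3];t=W[:3,3]
    return K,D,Rm,t
def back(c,uv,z):
    K,D,Rm,t=c;p=cv2.undistortPoints(np.array([[uv]],float),K,D)[0,0]
    d=Rm.T@np.array([p[0],p[1],1]);o=-Rm.T@t
    return o+d*(z-o[2])/d[2]
def proj(c,P):
    K,D,Rm,t=c;return cv2.projectPoints(np.atleast_2d(np.array(P,float)),cv2.Rodrigues(Rm)[0],t,K,D)[0][:,0]
def crop(im,x,y,w,h,k,name):
    cv2.imwrite(name,cv2.resize(im[y:y+h,x:x+w],None,fx=k,fy=k,interpolation=cv2.INTER_CUBIC))
E
python3 - <<'E'
from h import *
t=cv2.imread("pics/top0.png");s=cv2.imread("pics/scene0.png")
crop(t,150,195,130,110,6,"pics/t_base.png")
crop(t,320,260,90,45,8,"pics/t_sq.png")
crop(s,215,230,100,90,6,"pics/s_sq.png")
crop(s,340,155,150,140,4,"pics/s_base.png")
E
```

```text
(no output)
```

View pics/t_base.png

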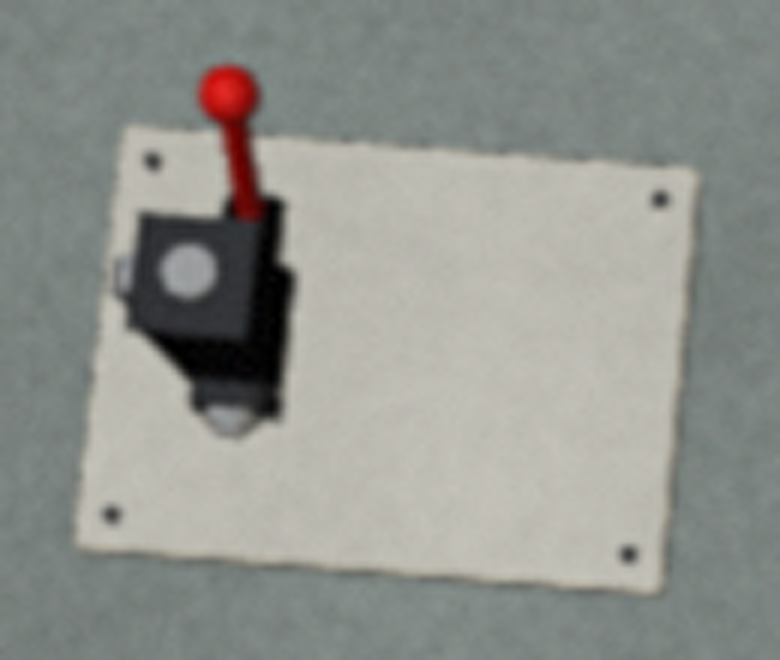

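View pics/t_sq.png

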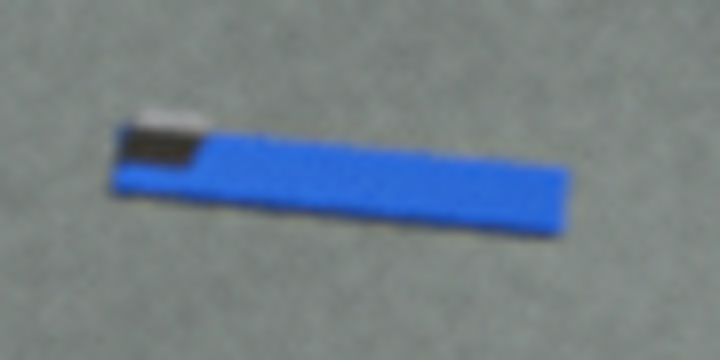

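View pics/s_sq.png

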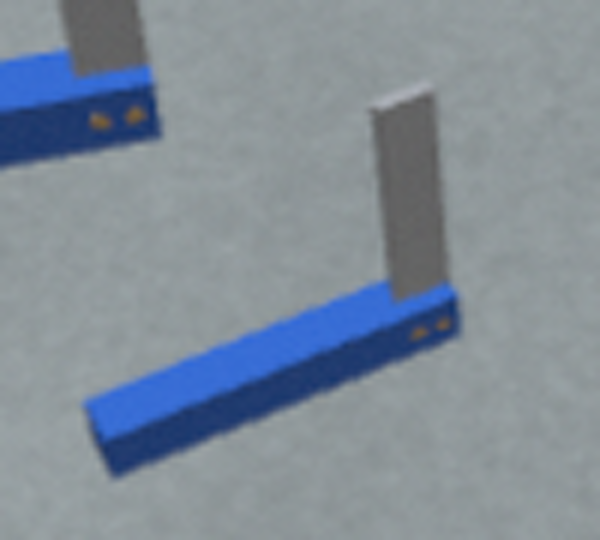

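View pics/s_base.png

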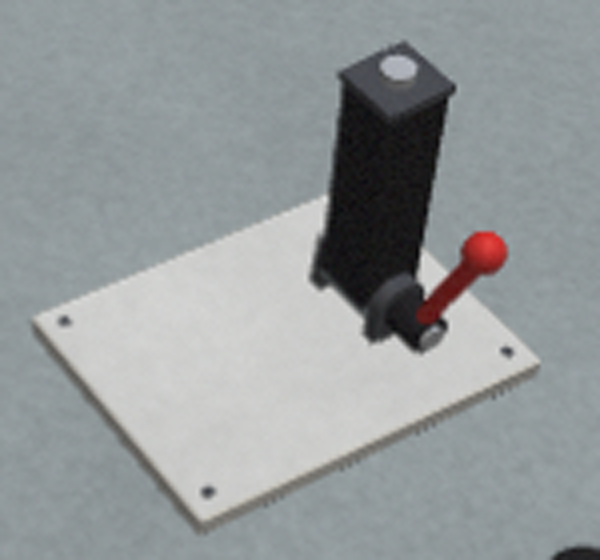

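```bash
cat > fit.py <<'E'
from h import *
from scipy.optimize import least_squares
T=cam("top");S=cam("scene")
u=lambda p,k,o:(np.array(p)+.5)/k-.5+np.array(o)
def fit(obs,x0):
    def P(p,L):
        c,s=np.cos(p[2]),np.sin(p[2]);L=np.array(L)
        return np.array([p[0]+c*L[0]-s*L[1],p[1]+s*L[0]+c*L[1],L[2]])
    f=lambda p:np.concatenate([proj(c,P(p,L))[0]-uv for c,uv,L in obs])
    r=least_squares(f,x0,loss="soft_l1");return r.x,f(r.x).reshape(-1,2)
E
cat > m1.py <<'E'
from fit import *
k,o=6,(150,195)
C={(.085,-.09):(125,127),(-.16,-.09):(697,170),(-.16,.09):(660,590),(.085,.09):(78,548)}
obs=[(T,u(v,k,o),(*a,.022)) for a,v in C.items()]
for a,v in C.items(): print(a,back(T,u(v,k,o),.022))
k,o=4,(340,155)
C2={(-.16,.09):(33,320),(-.16,-.09):(203,518),(.085,-.09):(541,362)}
obs2=[(S,u(v,k,o),(*a,.022)) for a,v in C2.items()]
for a,v in C2.items(): print(a,back(S,u(v,k,o),.022))
x0=[.9,-.0,-1.5]
for ob in(obs,obs2,obs+obs2): 
  x,r=fit(ob,x0);print(x,np.round(r,2).tolist())
b=x
# pillar top and ball
print("ball T",back(T,u((229,95),6,(150,195)),.136),"S",back(S,u((485,251),4,(340,155)),.136))
# square: stock top z=.024 corners
k,o=8,(320,260)
Q={(.07,-.01,.024):(118,127),(-.07,-.01,.024):(572,168),(-.07,.01,.024):(560,230),(.07,.01,.024):(115,186)}
k2,o2=6,(215,230)
Q2={(-.07,.01,.024):(85,402),(-.07,-.01,.024):(108,440),(-.07,-.01,0):(114,477),(.07,-.01,.024):(457,293),(.07,-.01,0):(460,335)}
for a,v in Q.items(): print(a,back(T,u(v,k,o),a[2]))
for a,v in Q2.items(): print(a,back(S,u(v,k2,o2),a[2]))
E
python3 m1.py
```

```text
(0.085, -0.09) [0.65372226 0.2481387  0.022     ]
(-0.16, -0.09) [0.63276618 0.0068057  0.022     ]
(-0.16, 0.09) [0.45606061 0.02197048 0.022     ]
(0.085, 0.09) [0.47590085 0.26271223 0.022     ]
(-0.16, 0.09) [0.46232279 0.02217161 0.022     ]
(-0.16, -0.09) [0.63555863 0.01004065 0.022     ]
(0.085, -0.09) [0.65864956 0.24851433 0.022     ]
[0.55783085 0.17229337 1.48632179] [[-0.49, -0.37], [0.61, -0.49], [0.61, 0.56], [-0.76, 0.24]]
[ 0.53165969  0.0460247  -1.42018359] [[98.89, 0.1], [0.02, -86.37], [-153.98, 0.59]]
[0.55921824 0.17347318 1.48983618] [[-1.07, -0.79], [0.04, -1.25], [0.28, -0.21], [-1.11, -0.18], [-1.72, -1.28], [-1.05, 0.81], [-0.17, -1.16]]
ball T [0.64119355 0.18203906 0.136     ] S [0.64320506 0.18508807 0.136     ]
(0.07, -0.01, 0.024) [ 0.49735266 -0.16391049  0.024     ]
(-0.07, -0.01, 0.024) [ 0.48295928 -0.30501714  0.024     ]
(-0.07, 0.01, 0.024) [ 0.46369169 -0.30062155  0.024     ]
(0.07, 0.01, 0.024) [ 0.47895825 -0.16263745  0.024     ]
(-0.07, 0.01, 0.024) [ 0.46705963 -0.29910108  0.024     ]
(-0.07, -0.01, 0.024) [ 0.48657239 -0.29998655  0.024     ]
(-0.07, -0.01, 0) [ 0.48516258 -0.30044304  0.        ]
(0.07, -0.01, 0.024) [ 0.50000441 -0.1626985   0.024     ]
(0.07, -0.01, 0) [ 0.50083593 -0.16321791  0.        ]
```

The first square fits 140 mm by 20 mm: its ends measure at y = -0.163 and -0.305, about 141 mm apart. The base is near (0.559, 0.173) at yaw 85.3°. Next is a planner helper, then travel to the lever.

```bash
cat > plan.py <<'E'
from h import *
import sys
# usage: plan.py x y z yawdeg tiltdeg nrows  (tool x yaw; tilt=rotation about tool y)
def Rt(yaw,tilt):
    return R.from_euler('z',yaw,degrees=True)*R.from_euler('x',180,degrees=True)*R.from_euler('y',tilt,degrees=True)
def run(p,yaw,tilt,n):
    s=sensors.read_state();q=s["ee_rot"];r=R.from_quat([q[1],q[2],q[3],q[0]]);x=np.array(s["ee_pos"])
    x0=x.copy();rt=Rt(yaw,tilt);rv=(r.inv()*rt).as_rotvec(degrees=True)
    for i in range(n):
        tgt=x0+(np.array(p)-x0)*(i+1)/n
        d=r.inv().apply(tgt-x);w=rv/n
        print('{"x":%.4f,"y":%.4f,"z":%.4f,"wx":%.1f,"wy":%.1f,"wz":%.1f}'%(*d,*w))
        x=tgt;r=r*R.from_rotvec(w,degrees=True)
    print("yaw now",R.from_quat([q[1],q[2],q[3],q[0]]).as_euler('ZYX',degrees=True).round(2),x0.round(4),"F",s["force"].round(1),s["t"])
if __name__=="__main__":
    a=[float(v) for v in sys.argv[1:]];run(a[:3],a[3],a[4],int(a[5]))
E
python3 plan.py .44 -.25 .33 5 0 10
python3 -c "
from plan import *
print(Rt(10,20).apply([0,0,1]))"
```

```text
{"x":0.0298,"y":-0.0216,"z":-0.0094,"wx":-0.0,"wy":0.0,"wz":1.9}
{"x":0.0291,"y":-0.0226,"z":-0.0094,"wx":-0.0,"wy":0.0,"wz":1.9}
{"x":0.0283,"y":-0.0236,"z":-0.0094,"wx":-0.0,"wy":0.0,"wz":1.9}
{"x":0.0275,"y":-0.0245,"z":-0.0094,"wx":-0.0,"wy":0.0,"wz":1.9}
{"x":0.0267,"y":-0.0254,"z":-0.0094,"wx":-0.0,"wy":0.0,"wz":1.9}
{"x":0.0258,"y":-0.0263,"z":-0.0094,"wx":-0.0,"wy":0.0,"wz":1.9}
{"x":0.0249,"y":-0.0271,"z":-0.0094,"wx":-0.0,"wy":0.0,"wz":1.9}
{"x":0.0240,"y":-0.0280,"z":-0.0094,"wx":-0.0,"wy":0.0,"wz":1.9}
{"x":0.0230,"y":-0.0288,"z":-0.0094,"wx":-0.0,"wy":0.0,"wz":1.9}
{"x":0.0220,"y":-0.0295,"z":-0.0094,"wx":-0.0,"wy":0.0,"wz":1.9}
yaw now [ 2.4280e+01 -1.0000e-02 -1.7994e+02] [ 0.257  -0.5695  0.2361] F [-0.6 -0.4  0.5] 0.1
[ 0.33682409  0.05939117 -0.93969262]
```

>>> send_rows(deltas=[{"x":0.028,"y":-0.022,"z":-0.016,"wz":2,"grip":0},{"x":0.028,"y":-0.022,"z":-0.016,"wz":2,"grip":0},{"x":0.028,"y":-0.024,"z":-0.016,"wz":2,"grip":0},{"x":0.028,"y":-0.024,"z":-0.016,"wz":2,"grip":0},{"x":0.026,"y":-0.025,"z":-0.016,"wz":2,"grip":0}])

```text
$.deltas[0]: bad value
```

```bash
python3 plan.py .44 -.25 .33 5 0 5
```

```text
{"x":0.0596,"y":-0.0432,"z":-0.0187,"wx":-0.0,"wy":0.0,"wz":3.9}
{"x":0.0566,"y":-0.0471,"z":-0.0187,"wx":-0.0,"wy":0.0,"wz":3.9}
{"x":0.0533,"y":-0.0508,"z":-0.0187,"wx":-0.0,"wy":0.0,"wz":3.9}
{"x":0.0498,"y":-0.0543,"z":-0.0188,"wx":-0.0,"wy":0.0,"wz":3.9}
{"x":0.0460,"y":-0.0575,"z":-0.0188,"wx":-0.0,"wy":0.0,"wz":3.9}
yaw now [ 2.4280e+01 -1.0000e-02 -1.7994e+02] [ 0.257  -0.5695  0.2361] F [-0.6 -0.4  0.5] 0.1
```

>>> send_rows(deltas=[{"x":0.028,"y":-0.022,"z":-0.016,"wx":0,"wy":0,"wz":2,"grip":0},{"x":0.028,"y":-0.022,"z":-0.016,"wx":0,"wy":0,"wz":2,"grip":0},{"x":0.028,"y":-0.024,"z":-0.016,"wx":0,"wy":0,"wz":2,"grip":0},{"x":0.028,"y":-0.024,"z":-0.016,"wx":0,"wy":0,"wz":2,"grip":0},{"x":0.026,"y":-0.025,"z":-0.016,"wx":0,"wy":0,"wz":2,"grip":0}])

```text
t: 0.52
ee_pos: [0.345, -0.4105, 0.3125]
ee_rot: [-0.006, 0.993, 0.117, -0.002]
force: [0.8, -0.9, 0.6]
finger_gap: 0.707
```

```bash
python3 plan.py .44 -.25 .33 5 0 6
```

```text
{"x":0.0216,"y":-0.0224,"z":-0.0027,"wx":-0.1,"wy":0.0,"wz":1.4}
{"x":0.0210,"y":-0.0229,"z":-0.0028,"wx":-0.1,"wy":0.0,"wz":1.4}
{"x":0.0205,"y":-0.0234,"z":-0.0028,"wx":-0.1,"wy":0.0,"wz":1.4}
{"x":0.0199,"y":-0.0239,"z":-0.0028,"wx":-0.1,"wy":0.0,"wz":1.4}
{"x":0.0193,"y":-0.0244,"z":-0.0029,"wx":-0.1,"wy":0.0,"wz":1.4}
{"x":0.0187,"y":-0.0248,"z":-0.0029,"wx":-0.1,"wy":0.0,"wz":1.4}
yaw now [ 1.3420e+01  1.7000e-01 -1.7934e+02] [ 0.345  -0.4105  0.3125] F [ 0.8 -0.9  0.6] 0.5167
```

>>> send_rows(deltas=[{"x":0.025,"y":-0.028,"z":-0.004,"wx":0,"wy":0,"wz":2,"grip":0},{"x":0.025,"y":-0.028,"z":-0.004,"wx":0,"wy":0,"wz":2,"grip":0},{"x":0.023,"y":-0.028,"z":-0.004,"wx":0,"wy":0,"wz":2,"grip":0},{"x":0.022,"y":-0.028,"z":-0.004,"wx":0,"wy":0,"wz":2,"grip":0},{"x":0.0,"y":0.0,"z":0.0,"wx":0,"wy":0,"wz":0,"grip":0}])

```text
t: 0.93
ee_pos: [0.4228, -0.2728, 0.3333]
ee_rot: [-0.004, 0.999, 0.044, -0.001]
force: [0.2, 0.1, -0.4]
finger_gap: 0.359
```

```bash
python3 - <<'E'
from h import *
import pickle
s=sensors.read_state();im=eyes.get_image("wrist")[:,:,::-1]
pickle.dump(s,open("s_w1.pkl","wb"));cv2.imwrite("pics/w1.png",im)
print(s["ee_pos"],s["joint_velocities"].round(3))
E
python3 plan.py .645 .26 .32 -4.7 0 15
```

```text
[ 0.42275348 -0.27275199  0.3333251 ] [-0.041  0.007  0.01  -0.026 -0.012 -0.097]
{"x":0.0180,"y":-0.0341,"z":0.0011,"wx":-0.0,"wy":0.0,"wz":0.7}
{"x":0.0176,"y":-0.0344,"z":0.0011,"wx":-0.0,"wy":0.0,"wz":0.7}
{"x":0.0172,"y":-0.0346,"z":0.0011,"wx":-0.0,"wy":0.0,"wz":0.7}
{"x":0.0168,"y":-0.0347,"z":0.0011,"wx":-0.0,"wy":0.0,"wz":0.7}
{"x":0.0164,"y":-0.0349,"z":0.0010,"wx":-0.0,"wy":0.0,"wz":0.7}
{"x":0.0160,"y":-0.0351,"z":0.0010,"wx":-0.0,"wy":0.0,"wz":0.7}
{"x":0.0156,"y":-0.0353,"z":0.0010,"wx":-0.0,"wy":0.0,"wz":0.7}
{"x":0.0152,"y":-0.0355,"z":0.0010,"wx":-0.0,"wy":0.0,"wz":0.7}
{"x":0.0148,"y":-0.0357,"z":0.0010,"wx":-0.0,"wy":0.0,"wz":0.7}
{"x":0.0144,"y":-0.0358,"z":0.0010,"wx":-0.0,"wy":0.0,"wz":0.7}
{"x":0.0140,"y":-0.0360,"z":0.0009,"wx":-0.0,"wy":0.0,"wz":0.7}
{"x":0.0136,"y":-0.0361,"z":0.0009,"wx":-0.0,"wy":0.0,"wz":0.7}
{"x":0.0132,"y":-0.0363,"z":0.0009,"wx":-0.0,"wy":0.0,"wz":0.7}
{"x":0.0127,"y":-0.0364,"z":0.0009,"wx":-0.0,"wy":0.0,"wz":0.7}
{"x":0.0123,"y":-0.0366,"z":0.0009,"wx":-0.0,"wy":0.0,"wz":0.7}
yaw now [ 5.1300e+00  1.2000e-01 -1.7954e+02] [ 0.4219 -0.2744  0.3329] F [-0.3 -0.2  0.2] 0.9833
```

View pics/w1.png

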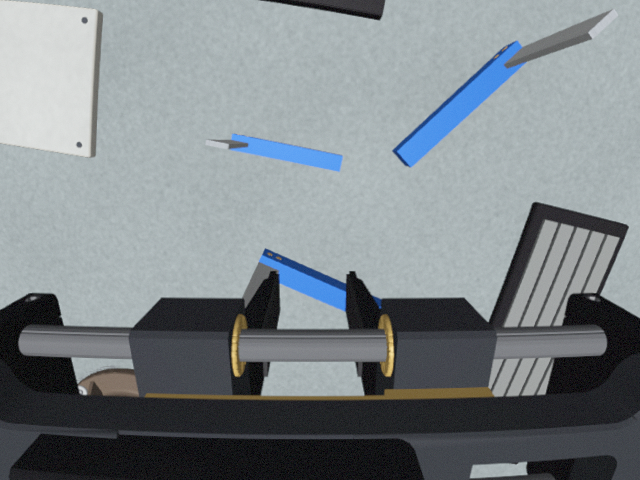

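Wrist view: the small square is at about (235..342, 135..168) and is clearly the shortest of the three. The medium one is at (265..380, 250..310) and the large one at (400..520, 45..165).

Run:
```python
from h import *
im=cv2.imread("pics/w1.png");crop(im,190,110,180,80,4,"pics/w1c.png")
import pickle
s=pickle.load(open("s_w1.pkl","rb"));W=cam("wrist",s);S=cam("scene")
for uv in((263,258),(352,310)):print("med",back(W,uv,.03))
for uv in((159,250),(240,240)):print("medS",back(S,uv,.03))
```

```text
med [ 0.34148932 -0.21100276  0.03      ]
med [ 0.27667523 -0.33779225  0.03      ]
medS [ 0.26010798 -0.37350014  0.03      ]
medS [ 0.33859654 -0.20279573  0.03      ]
```

View pics/w1c.png

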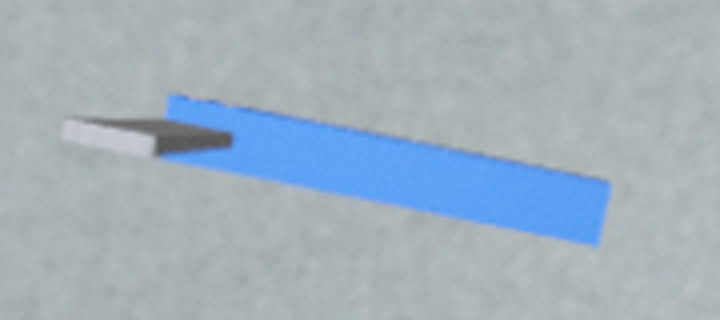

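>>> send_rows(deltas=[{"x":0.018,"y":-0.034,"z":0,"wx":0,"wy":0,"wz":1.4,"grip":0},{"x":0.018,"y":-0.034,"z":0,"wx":0,"wy":0,"wz":1.4,"grip":0},{"x":0.017,"y":-0.035,"z":0,"wx":0,"wy":0,"wz":1.4,"grip":0},{"x":0.017,"y":-0.035,"z":0,"wx":0,"wy":0,"wz":1.4,"grip":0},{"x":0.016,"y":-0.035,"z":0,"wx":0,"wy":0,"wz":1.4,"grip":0}])

```text
t: 1.4
ee_pos: [0.5008, -0.1008, 0.3321]
ee_rot: [-0.003, 1.0, -0.023, -0.003]
force: [0.7, -0.8, -0.1]
finger_gap: 0.013
```

>>> send_rows(deltas=[{"x":0.016,"y":-0.035,"z":0,"wx":0,"wy":0,"wz":1,"grip":0},{"x":0.015,"y":-0.035,"z":0,"wx":0,"wy":0,"wz":1,"grip":0},{"x":0.015,"y":-0.035,"z":0,"wx":0,"wy":0,"wz":0,"grip":0},{"x":0.014,"y":-0.035,"z":0,"wx":0,"wy":0,"wz":0,"grip":0},{"x":0.0,"y":-0.0,"z":0,"wx":0,"wy":0,"wz":0,"grip":0}])

```text
t: 1.82
ee_pos: [0.5745, 0.0411, 0.3301]
ee_rot: [-0.003, 0.999, -0.041, -0.004]
force: [0.2, -0.0, -0.1]
finger_gap: 0.003
```

```bash
python3 - <<'E'
from h import *
import pickle
s=sensors.read_state();im=eyes.get_image("wrist")[:,:,::-1]
pickle.dump(s,open("s_w2.pkl","wb"));cv2.imwrite("pics/w2.png",im)
print(s["ee_pos"],s["joint_velocities"].round(3))
E
python3 plan.py .645 .26 .32 -4.7 0 5
```

```text
[0.57445282 0.04106026 0.33009714] [-0.059 -0.007  0.039 -0.03  -0.005 -0.071]
{"x":0.0106,"y":-0.0452,"z":0.0021,"wx":-0.1,"wy":0.1,"wz":-0.0}
{"x":0.0106,"y":-0.0452,"z":0.0021,"wx":-0.1,"wy":0.1,"wz":-0.0}
{"x":0.0106,"y":-0.0452,"z":0.0020,"wx":-0.1,"wy":0.1,"wz":-0.0}
{"x":0.0106,"y":-0.0452,"z":0.0020,"wx":-0.1,"wy":0.1,"wz":-0.0}
{"x":0.0106,"y":-0.0452,"z":0.0020,"wx":-0.1,"wy":0.1,"wz":-0.0}
yaw now [  -4.75    0.56 -179.72] [0.5735 0.0391 0.3299] F [ 0.9 -0.3 -0.8] 1.8667
```

View pics/w2.png

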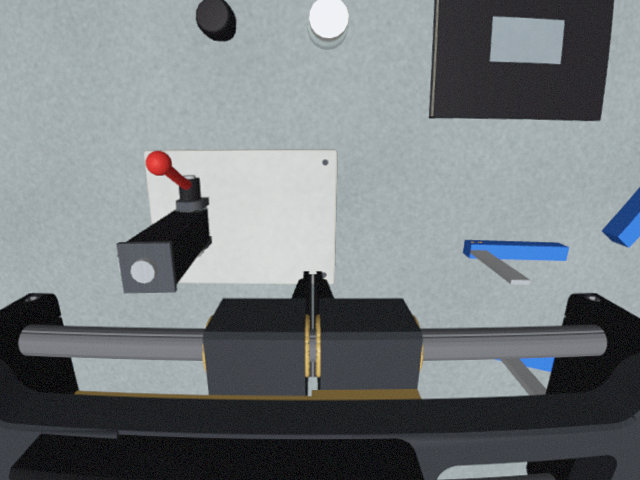

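Run:
```python
from h import *
im=cv2.imread("pics/w2.png");crop(im,110,135,240,160,3,"pics/w2c.png")
```

```text
(no output)
```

View pics/w2c.png

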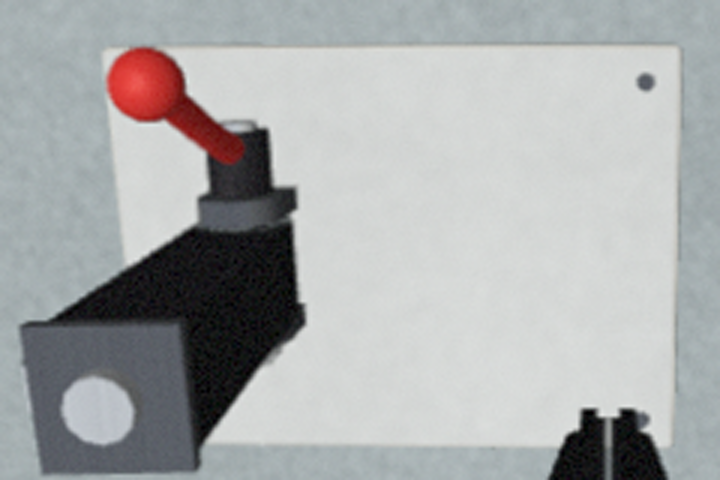

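```bash
cat > m2.py <<'E'
from fit import *
import pickle
W2=cam("wrist",pickle.load(open("s_w2.pkl","rb")));W1=cam("wrist",pickle.load(open("s_w1.pkl","rb")))
k,o=6,(150,195)
C={(.085,-.09):(125,127),(-.16,-.09):(697,170),(-.16,.09):(660,590),(.085,.09):(78,548)}
oT=[(T,u(v,k,o),(*a,.022)) for a,v in C.items()]
C2={(-.16,.09):(33,320),(-.16,-.09):(203,518),(.085,-.09):(541,362)}
oS=[(S,u(v,4,(340,155)),(*a,.022)) for a,v in C2.items()]
C3={(-.16,.09):(672,446),(-.16,-.09):(681,45),(.085,-.09):(105,48)}
oW=[(W2,u(v,3,(110,135)),(*a,.022)) for a,v in C3.items()]
for ob in(oT,oS,oW,oT+oS+oW):
  x,r=fit(ob,[.56,.17,1.49]);print("base",x.round(4),np.abs(r).max().round(2))
print("ball W2",back(W2,u((147,84),3,(110,135)),.136))
Q={(.07,-.01,.024):(118,127),(-.07,-.01,.024):(572,168),(-.07,.01,.024):(560,230),(.07,.01,.024):(115,186)}
qT=[(T,u(v,8,(320,260)),a) for a,v in Q.items()]
Q2={(-.07,.01,.024):(85,402),(-.07,-.01,.024):(108,440),(-.07,-.01,0):(114,477),(.07,-.01,.024):(457,293),(.07,-.01,0):(460,335)}
qS=[(S,u(v,6,(215,230)),a) for a,v in Q2.items()]
Q3={(.07,-.01,.024):(170,94),(-.07,-.01,.024):(611,182),(-.07,.01,.024):(598,246)}
qW=[(W1,u(v,4,(190,110)),a) for a,v in Q3.items()]
for ob in(qT,qS,qW,qT+qS+qW):
  x,r=fit(ob,[.48,-.23,1.47]);print("sq",x.round(4),np.abs(r).max().round(2))
E
python3 m2.py
```

```text
base [0.5578 0.1723 1.4863] 0.76
base [0.562  0.1744 1.4869] 1.35
base [0.5582 0.1748 1.4853] 2.03
base [0.5585 0.1743 1.4869] 1.75
ball W2 [0.64146003 0.18393791 0.136     ]
sq [ 0.4807 -0.233   1.4641] 0.53
sq [ 0.4833 -0.2305  1.4698] 0.56
sq [ 0.4808 -0.2314  1.4626] 0.28
sq [ 0.4813 -0.2314  1.4636] 1.51
```

>>> send_rows(deltas=[{"x":0.012,"y":-0.041,"z":0,"wx":0,"wy":0,"wz":0,"grip":0},{"x":0.012,"y":-0.04,"z":0,"wx":0,"wy":0,"wz":0,"grip":0},{"x":0.011,"y":-0.04,"z":0,"wx":0,"wy":0,"wz":0,"grip":0},{"x":0.011,"y":-0.04,"z":0.0,"wx":0,"wy":0,"wz":0,"grip":0},{"x":0.01,"y":-0.035,"z":0.02,"wx":0,"wy":0,"wz":0,"grip":0}])

```text
t: 2.28
ee_pos: [0.6483, 0.2197, 0.312]
ee_rot: [-0.002, 0.999, -0.047, -0.003]
force: [1.1, -0.5, 0.5]
finger_gap: 0.005
```

```bash
python3 plan.py .646 .236 .145 -4.7 0 5
```

```text
{"x":-0.0005,"y":-0.0031,"z":0.0334,"wx":-0.0,"wy":0.1,"wz":-0.1}
{"x":-0.0006,"y":-0.0031,"z":0.0334,"wx":-0.0,"wy":0.1,"wz":-0.1}
{"x":-0.0006,"y":-0.0032,"z":0.0334,"wx":-0.0,"wy":0.1,"wz":-0.1}
{"x":-0.0006,"y":-0.0032,"z":0.0334,"wx":-0.0,"wy":0.1,"wz":-0.1}
{"x":-0.0007,"y":-0.0032,"z":0.0334,"wx":-0.0,"wy":0.1,"wz":-0.1}
yaw now [  -5.41    0.4  -179.84] [0.6483 0.2197 0.312 ] F [ 1.1 -0.5  0.5] 2.2833
```

>>> send_rows(deltas=[{"x":-0.001,"y":-0.008,"z":0.033,"wx":0,"wy":0,"wz":0,"grip":0},{"x":-0.001,"y":-0.008,"z":0.035,"wx":0,"wy":0,"wz":0,"grip":0},{"x":-0.001,"y":0,"z":0.035,"wx":0,"wy":0,"wz":-0.4,"grip":0},{"x":-0.001,"y":0,"z":0.035,"wx":0,"wy":0,"wz":0,"grip":0},{"x":0,"y":0,"z":0.03,"wx":0,"wy":0,"wz":0,"grip":0}])

```text
t: 2.7
ee_pos: [0.6492, 0.2352, 0.1381]
ee_rot: [-0.002, 0.999, -0.042, -0.001]
force: [-0.0, 0.7, 0.5]
finger_gap: 0.004
```

Run:
```python
from h import *
s=sensors.read_state();print(s["ee_pos"],s["force"])
b=np.array([.5585,.174]);a=1.487;X=np.array([np.cos(a),np.sin(a)]);Y=np.array([-X[1],X[0]])
print("tool in base",(s["ee_pos"][:2]-b)@X,(s["ee_pos"][:2]-b)@Y,s["ee_pos"][2])
im=eyes.get_image("scene")[:,:,::-1];crop(im,340,60,200,200,3,"pics/s1.png")
```

```text
[0.64919644 0.23516038 0.13813017] [-0.00107682  0.68618941  0.53314156]
tool in base 0.06853691768213549 -0.08525917526097995 0.13813017013489848
```

View pics/s1.png

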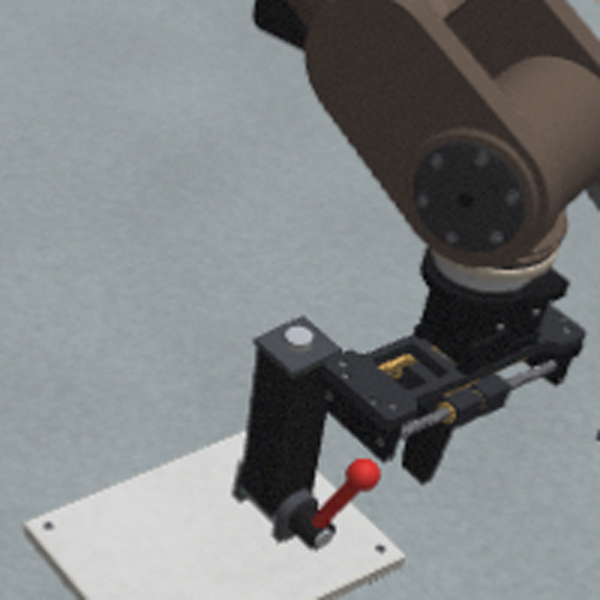

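>>> send_rows(deltas=[{"x":-0.001,"y":0.012,"z":-0.002,"wx":0,"wy":0,"wz":0,"grip":0},{"x":-0.001,"y":0.012,"z":-0.002,"wx":0,"wy":0,"wz":0,"grip":0},{"x":-0.001,"y":0.012,"z":0,"wx":0,"wy":0,"wz":0,"grip":0},{"x":0,"y":0.012,"z":0,"wx":0,"wy":0,"wz":0,"grip":0},{"x":0,"y":0.012,"z":0,"wx":0,"wy":0,"wz":0,"grip":0}])

```text
t: 3.17
ee_pos: [0.6399, 0.1656, 0.1393]
ee_rot: [-0.001, 0.999, -0.043, -0.004]
force: [-0.2, 1.6, -1.0]
finger_gap: 0.008
```

```bash
cat > st.py <<'E'
from h import *
def st():
    s=sensors.read_state()
    b=np.array([.5585,.174]);a=1.487;X=np.array([np.cos(a),np.sin(a)]);Y=np.array([-X[1],X[0]])
    p=s["ee_pos"];q=s["ee_rot"]
    r=R.from_euler('z',-a)*R.from_quat([q[1],q[2],q[3],q[0]])
    f=s["force"]
    print("t",round(s["t"],2),"base mm",(1000*np.array([(p[:2]-b)@X,(p[:2]-b)@Y,p[2]])).round(1),"F base",np.array([f[:2]@X,f[:2]@Y,f[2]]).round(1),"toolx",r.apply([1,0,0]).round(3),"toolz",r.apply([0,0,1]).round(3),"gap mm",round(s["finger_gap"]*95,1),"tq",np.round(s["wrist_torque"],2))
    return s
if __name__=="__main__": st()
E
python3 st.py
```

```text
t 3.17 base mm [ -1.5 -81.8 139.3] F base [ 1.6  0.3 -1. ] toolx [-0.003 -1.    -0.009] toolz [ 0.001  0.008 -1.   ] gap mm 0.8 tq [ 0.37  0.05 -0.07]
```

>>> send_rows(deltas=[{"x":0,"y":0.009,"z":0.003,"wx":0,"wy":0,"wz":0,"grip":0},{"x":0,"y":0.009,"z":0.003,"wx":0,"wy":0,"wz":0,"grip":0},{"x":0,"y":0.009,"z":0.004,"wx":0,"wy":0,"wz":0,"grip":0},{"x":0,"y":0.008,"z":0.005,"wx":0,"wy":0,"wz":0,"grip":0},{"x":0,"y":0,"z":0,"wx":0,"wy":0,"wz":0,"grip":0}])

```text
t: 3.58
ee_pos: [0.6377, 0.1234, 0.1274]
ee_rot: [-0.001, 0.999, -0.045, -0.001]
force: [0.3, -0.2, -0.4]
finger_gap: 0.002
```

```bash
python3 st.py
python3 - <<'E'
from h import *
im=eyes.get_image("scene")[:,:,::-1];crop(im,340,60,200,200,3,"pics/s2.png")
E
```

```text
t 3.58 base mm [-43.8 -83.1 127.4] F base [-0.1 -0.3 -0.4] toolx [-0.007 -1.    -0.001] toolz [ 0.003  0.001 -1.   ] gap mm 0.2 tq [0.06 0.05 0.02]
```

View pics/s2.png

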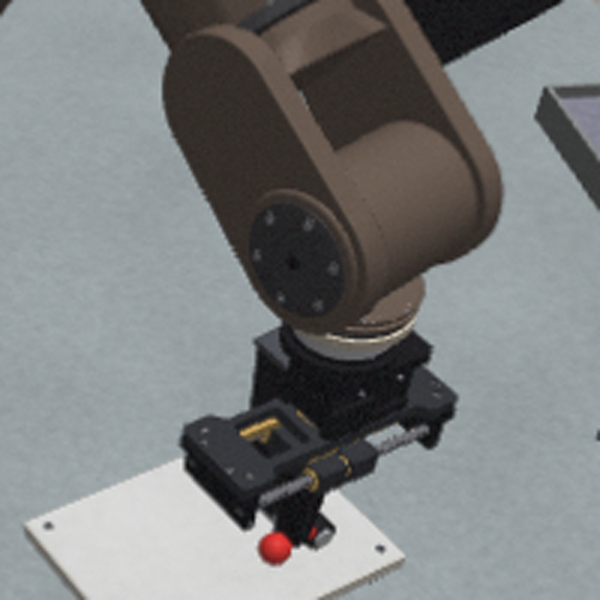

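>>> send_rows(deltas=[{"x":0,"y":0.007,"z":0.005,"wx":0,"wy":0,"wz":0,"grip":0},{"x":0,"y":0.006,"z":0.007,"wx":0,"wy":0,"wz":0,"grip":0},{"x":0,"y":0.004,"z":0.009,"wx":0,"wy":0,"wz":0,"grip":0},{"x":0,"y":0.002,"z":0.009,"wx":0,"wy":0,"wz":0,"grip":0},{"x":0,"y":0,"z":0.005,"wx":0,"wy":0,"wz":0,"grip":0}])

```text
t: 4.05
ee_pos: [0.6365, 0.1039, 0.0904]
ee_rot: [-0.001, 0.999, -0.044, 0.0]
force: [-0.2, 0.1, 1.7]
finger_gap: 0.004
```

```bash
python3 st.py
```

```text
t 4.05 base mm [-63.3 -83.6  90.4] F base [0.1 0.2 1.7] toolx [-0.005 -1.     0.001] toolz [ 0.002 -0.001 -1.   ] gap mm 0.4 tq [-0.08  0.06  0.08]
```

Contact on top of the ball at 1.7 N, with the tip at about 68 mm. Pushing gently down to the stop.

>>> send_rows(deltas=[{"x":0,"y":0.001,"z":0.003,"wx":0,"wy":0,"wz":0,"grip":0},{"x":0,"y":0.001,"z":0.003,"wx":0,"wy":0,"wz":0,"grip":0},{"x":0,"y":0,"z":0.003,"wx":0,"wy":0,"wz":0,"grip":0},{"x":0,"y":0,"z":0.002,"wx":0,"wy":0,"wz":0,"grip":0},{"x":0,"y":0,"z":0.0,"wx":0,"wy":0,"wz":0,"grip":0}])

```text
t: 4.47
ee_pos: [0.6364, 0.1021, 0.0795]
ee_rot: [-0.001, 0.999, -0.044, 0.0]
force: [-3.2, -0.3, 7.2]
finger_gap: 0.002
```

```bash
python3 st.py
```

```text
t 4.47 base mm [-65.1 -83.6  79.5] F base [-0.6  3.1  7.2] toolx [-0.004 -1.     0.   ] toolz [ 0.002 -0.    -1.   ] gap mm 0.2 tq [-0.12  0.59  0.02]
```

>>> send_rows(deltas=[{"x":0,"y":0,"z":0.0015,"wx":0,"wy":0,"wz":0,"grip":0},{"x":0,"y":0,"z":0.001,"wx":0,"wy":0,"wz":0,"grip":0},{"x":0,"y":0,"z":0.0005,"wx":0,"wy":0,"wz":0,"grip":0},{"x":0,"y":0,"z":0,"wx":0,"wy":0,"wz":0,"grip":0},{"x":0,"y":0,"z":0.0,"wx":0,"wy":0,"wz":0,"grip":0}])

```text
t: 4.88
ee_pos: [0.6365, 0.1025, 0.0802]
ee_rot: [-0.001, 0.999, -0.043, 0.002]
force: [-0.2, -0.1, 0.5]
finger_gap: 0.007
```

```bash
python3 st.py
```

```text
t 4.88 base mm [-64.8 -83.7  80.2] F base [-0.2  0.2  0.5] toolx [-0.002 -1.     0.003] toolz [ 0.001 -0.003 -1.   ] gap mm 0.6 tq [-0.02  0.03 -0.01]
```

>>> send_rows(deltas=[{"x":0,"y":0,"z":-0.03,"wx":0,"wy":0,"wz":0,"grip":0},{"x":0,"y":0,"z":-0.04,"wx":0,"wy":0,"wz":0,"grip":0},{"x":0,"y":0.02,"z":-0.04,"wx":0,"wy":0,"wz":0,"grip":0},{"x":-0.01,"y":0.03,"z":-0.03,"wx":0,"wy":0,"wz":-4,"grip":0},{"x":-0.01,"y":0.03,"z":-0.03,"wx":0,"wy":0,"wz":-6,"grip":0}])

```text
t: 5.3
ee_pos: [0.6104, 0.0294, 0.2439]
ee_rot: [-0.001, 0.999, 0.048, -0.006]
force: [0.3, -0.2, -0.5]
finger_gap: 0.003
```

```bash
python3 st.py
python3 - <<'E'
from h import *
im=eyes.get_image("scene")[:,:,::-1];crop(im,340,60,200,200,3,"pics/s3.png")
E
python3 plan.py .478 -.255 .28 83.9 0 14
```

```text
t 5.3 base mm [-139.8  -63.8  243.9] F base [-0.2 -0.3 -0.5] toolx [ 0.18  -0.984 -0.011] toolz [ 0.     0.011 -1.   ] gap mm 0.2 tq [ 0.01 -0.03 -0.02]
{"x":-0.0116,"y":0.0189,"z":-0.0021,"wx":-0.0,"wy":0.0,"wz":-5.6}
{"x":-0.0134,"y":0.0177,"z":-0.0021,"wx":-0.0,"wy":0.0,"wz":-5.6}
{"x":-0.0150,"y":0.0163,"z":-0.0021,"wx":-0.0,"wy":0.0,"wz":-5.6}
{"x":-0.0165,"y":0.0148,"z":-0.0021,"wx":-0.0,"wy":0.0,"wz":-5.6}
{"x":-0.0179,"y":0.0131,"z":-0.0021,"wx":-0.0,"wy":0.0,"wz":-5.6}
{"x":-0.0191,"y":0.0113,"z":-0.0021,"wx":-0.0,"wy":0.0,"wz":-5.6}
{"x":-0.0201,"y":0.0094,"z":-0.0021,"wx":-0.0,"wy":0.0,"wz":-5.6}
{"x":-0.0209,"y":0.0074,"z":-0.0021,"wx":-0.0,"wy":0.0,"wz":-5.6}
{"x":-0.0215,"y":0.0054,"z":-0.0021,"wx":-0.0,"wy":0.0,"wz":-5.6}
{"x":-0.0219,"y":0.0032,"z":-0.0021,"wx":-0.0,"wy":0.0,"wz":-5.6}
{"x":-0.0221,"y":0.0011,"z":-0.0021,"wx":-0.0,"wy":0.0,"wz":-5.6}
{"x":-0.0221,"y":-0.0010,"z":-0.0021,"wx":-0.0,"wy":0.0,"wz":-5.6}
{"x":-0.0219,"y":-0.0032,"z":-0.0021,"wx":-0.0,"wy":0.0,"wz":-5.6}
{"x":-0.0215,"y":-0.0053,"z":-0.0021,"wx":-0.0,"wy":0.0,"wz":-5.6}
yaw now [  6.14   0.2  180.  ] [0.6111 0.025  0.25  ] F [ 1.6 -2.6  5.1] 5.35
```

View pics/s3.png

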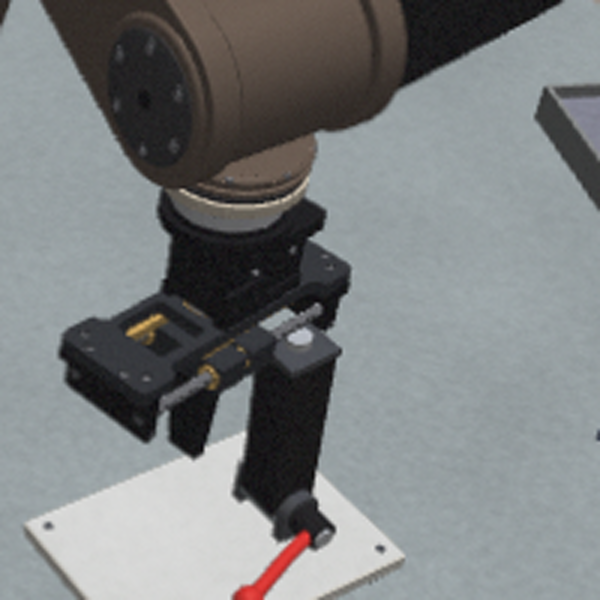

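>>> send_rows(deltas=[{"x":-0.012,"y":0.019,"z":-0.004,"wx":0,"wy":0,"wz":-6,"grip":0.6},{"x":-0.013,"y":0.018,"z":-0.004,"wx":0,"wy":0,"wz":-6,"grip":0.6},{"x":-0.015,"y":0.016,"z":-0.004,"wx":0,"wy":0,"wz":-6,"grip":0.6},{"x":-0.017,"y":0.014,"z":-0.004,"wx":0,"wy":0,"wz":-6,"grip":0.6},{"x":-0.018,"y":0.012,"z":-0.004,"wx":0,"wy":0,"wz":-6,"grip":0.6}])

```text
t: 5.77
ee_pos: [0.5634, -0.0774, 0.2735]
ee_rot: [0.001, 0.947, 0.32, 0.001]
force: [-0.3, 0.3, -0.4]
finger_gap: 0.298
```

>>> send_rows(deltas=[{"x":-0.019,"y":0.01,"z":0,"wx":0,"wy":0,"wz":-6,"grip":0.6},{"x":-0.02,"y":0.008,"z":0,"wx":0,"wy":0,"wz":-6,"grip":0.6},{"x":-0.02,"y":0.006,"z":0,"wx":0,"wy":0,"wz":-6,"grip":0.6},{"x":-0.02,"y":0.004,"z":0,"wx":0,"wy":0,"wz":-6,"grip":0.6},{"x":-0.02,"y":0,"z":0,"wx":0,"wy":0,"wz":-5,"grip":0.6}])

```text
t: 6.18
ee_pos: [0.518, -0.1763, 0.2736]
ee_rot: [0.002, 0.829, 0.559, 0.002]
force: [-0.6, -0.0, 0.3]
finger_gap: 0.59
```

```bash
python3 st.py;python3 plan.py .479 -.255 .22 83.9 15 5
python3 - <<'E'
from h import *
im=eyes.get_image("scene")[:,:,::-1];crop(im,340,155,150,140,4,"pics/s4.png")
b=np.array([.5585,.174]);a=1.487;X=np.array([np.cos(a),np.sin(a)]);Y=np.array([-X[1],X[0]])
for th in(80,85,90):
    th=np.radians(th);P=[*(b+X*(.02-.09*np.sin(th))-.082*Y),.046+.09*np.cos(th)]
    print((proj(cam("scene"),P)[0]-[340,155])*4)
E
```

```text
t 6.18 base mm [-352.5   11.1  273.6] F base [-0.1  0.6  0.3] toolx [ 0.955 -0.297  0.001] toolz [-0.    -0.005 -1.   ] gap mm 56.1 tq [-0.01 -0.09  0.02]
{"x":-0.0175,"y":-0.0014,"z":0.0107,"wx":0.5,"wy":3.0,"wz":-3.2}
{"x":-0.0180,"y":-0.0023,"z":0.0098,"wx":0.5,"wy":3.0,"wz":-3.2}
{"x":-0.0183,"y":-0.0032,"z":0.0089,"wx":0.5,"wy":3.0,"wz":-3.2}
{"x":-0.0185,"y":-0.0041,"z":0.0079,"wx":0.5,"wy":3.0,"wz":-3.2}
{"x":-0.0187,"y":-0.0051,"z":0.0070,"wx":0.5,"wy":3.0,"wz":-3.2}
yaw now [ 6.7910e+01 -7.0000e-02  1.7973e+02] [ 0.518  -0.1763  0.2736] F [-0.6 -0.   0.3] 6.1833
[331.87075783 398.85665684]
[328.26742235 408.80906827]
[325.6660014  418.27357926]
```

View pics/s4.png

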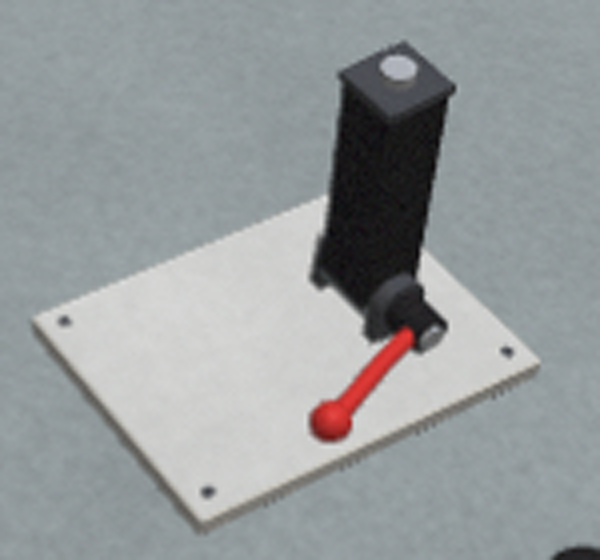

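Lever ball now at crop (331,420) against a prediction of (326,418) for 90°: open. The pillar has not moved. Next is the square.

>>> send_rows(deltas=[{"x":-0.017,"y":-0.001,"z":0.009,"wx":0.5,"wy":3,"wz":-3.2,"grip":0.6},{"x":-0.017,"y":-0.002,"z":0.009,"wx":0.5,"wy":3,"wz":-3.2,"grip":0.6},{"x":-0.017,"y":-0.003,"z":0.008,"wx":0.5,"wy":3,"wz":-3.2,"grip":0.6},{"x":-0.017,"y":-0.004,"z":0.007,"wx":0.5,"wy":3,"wz":-3.2,"grip":0.6},{"x":-0.01,"y":-0.004,"z":0.004,"wx":0.5,"wy":3,"wz":-3,"grip":0.6}])

```text
t: 6.65
ee_pos: [0.4829, -0.2473, 0.2292]
ee_rot: [-0.089, 0.732, 0.668, 0.102]
force: [-0.2, 0.7, -0.3]
finger_gap: 0.602
```

```bash
python3 st.py
python3 - <<'E'
from h import *
import pickle
s=sensors.read_state();im=eyes.get_image("wrist")[:,:,::-1]
pickle.dump(s,open("s_w3.pkl","wb"));cv2.imwrite("pics/w3.png",im)
b=np.array([.5585,.174]);a=1.487;X=np.array([np.cos(a),np.sin(a)]);Y=np.array([-X[1],X[0]])
P=[*(b+X*.02-.082*Y),.136]
print((proj(cam("scene"),P)[0]-[340,155])*4,"obs 485,251")
E
python3 plan.py .4794 -.2493 .12 83.9 15 5
```

```text
t 6.65 base mm [-426.2   40.   229.2] F base [ 0.6  0.3 -0.3] toolx [ 0.963 -0.006  0.268] toolz [ 0.268 -0.008 -0.963] gap mm 57.2 tq [-0.16 -0.11  0.04]
[484.36080345 246.62828608] obs 485,251
{"x":-0.0060,"y":-0.0006,"z":0.0207,"wx":-0.0,"wy":-0.2,"wz":0.2}
{"x":-0.0060,"y":-0.0006,"z":0.0207,"wx":-0.0,"wy":-0.2,"wz":0.2}
{"x":-0.0059,"y":-0.0006,"z":0.0207,"wx":-0.0,"wy":-0.2,"wz":0.2}
{"x":-0.0059,"y":-0.0006,"z":0.0207,"wx":-0.0,"wy":-0.2,"wz":0.2}
{"x":-0.0058,"y":-0.0006,"z":0.0208,"wx":-0.0,"wy":-0.2,"wz":0.2}
yaw now [ 84.96 -15.79 179.75] [ 0.4822 -0.2487  0.2278] F [-0.2 -2.2 -2.2] 6.7
```

View pics/w3.png

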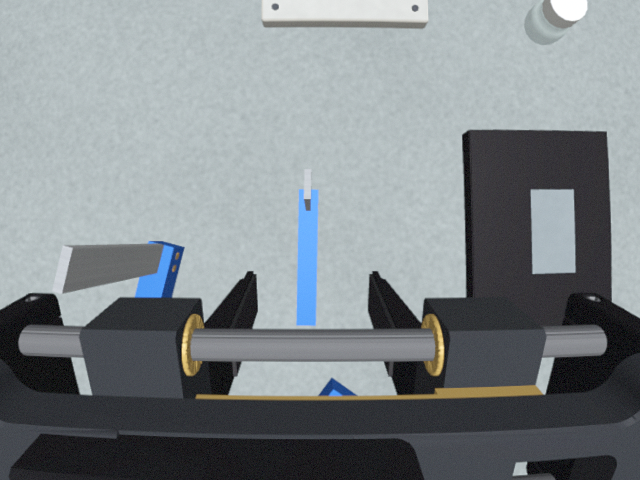

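Run:
```python
from h import *
import pickle
W=cam("wrist",pickle.load(open("s_w3.pkl","rb")))
im=cv2.imread("pics/w3.png");crop(im,270,160,80,175,3.4,"pics/w3c.png")
for uv in((297.,325.5),(316,325.5),(299,189.5),(318,189.5)):print(back(W,uv,.024).round(4))
```

```text
[ 0.4641 -0.3009  0.024 ]
[ 0.4836 -0.3027  0.024 ]
[ 0.479  -0.1617  0.024 ]
[ 0.4985 -0.1634  0.024 ]
```

View pics/w3c.png

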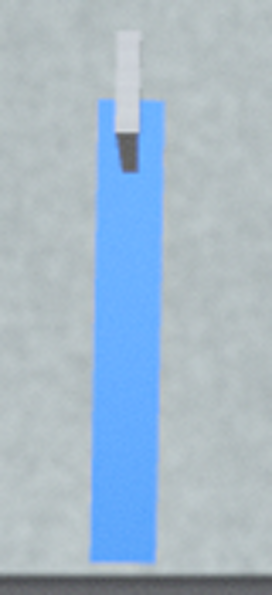

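>>> send_rows(deltas=[{"x":-0.006,"y":-0.0006,"z":0.019,"wx":0,"wy":-0.2,"wz":0.2,"grip":0.6},{"x":-0.006,"y":-0.0006,"z":0.019,"wx":0,"wy":-0.2,"wz":0.2,"grip":0.6},{"x":-0.006,"y":-0.0006,"z":0.019,"wx":0,"wy":-0.2,"wz":0.2,"grip":0.6},{"x":-0.006,"y":-0.0006,"z":0.019,"wx":0,"wy":-0.1,"wz":0.2,"grip":0.6},{"x":-0.004,"y":0,"z":0.012,"wx":0,"wy":0,"wz":0.2,"grip":0.6}])

```text
t: 7.12
ee_pos: [0.4808, -0.2541, 0.1332]
ee_rot: [-0.085, 0.741, 0.659, 0.096]
force: [0.2, -0.6, 0.1]
finger_gap: 0.597
```

```bash
python3 plan.py .4794 -.2500 .03 83.9 15 5
```

```text
{"x":-0.0045,"y":-0.0004,"z":0.0201,"wx":0.0,"wy":0.0,"wz":-0.1}
{"x":-0.0045,"y":-0.0004,"z":0.0201,"wx":0.0,"wy":0.0,"wz":-0.1}
{"x":-0.0045,"y":-0.0004,"z":0.0201,"wx":0.0,"wy":0.0,"wz":-0.1}
{"x":-0.0046,"y":-0.0004,"z":0.0201,"wx":0.0,"wy":0.0,"wz":-0.1}
{"x":-0.0046,"y":-0.0004,"z":0.0201,"wx":0.0,"wy":0.0,"wz":-0.1}
yaw now [ 83.32 -14.77 179.92] [ 0.4808 -0.2541  0.1332] F [ 0.2 -0.6  0.1] 7.1167
```

>>> send_rows(deltas=[{"x":-0.0045,"y":0,"z":0.02,"wx":0,"wy":0,"wz":0,"grip":0.6},{"x":-0.0045,"y":0,"z":0.02,"wx":0,"wy":0,"wz":0,"grip":0.6},{"x":-0.0045,"y":0,"z":0.019,"wx":0,"wy":0,"wz":-0.2,"grip":0.6},{"x":-0.003,"y":0,"z":0.013,"wx":0,"wy":0,"wz":-0.2,"grip":0.6},{"x":0,"y":0,"z":0.004,"wx":0,"wy":0,"wz":0,"grip":0.6}])

```text
t: 7.53
ee_pos: [0.4823, -0.2486, 0.0501]
ee_rot: [-0.084, 0.741, 0.659, 0.095]
force: [0.0, -0.1, 0.4]
finger_gap: 0.6
```

```bash
python3 plan.py .4794 -.2500 .027 83.9 15 5
```

```text
{"x":-0.0015,"y":-0.0005,"z":0.0044,"wx":0.0,"wy":0.1,"wz":-0.1}
{"x":-0.0015,"y":-0.0005,"z":0.0044,"wx":0.0,"wy":0.1,"wz":-0.1}
{"x":-0.0015,"y":-0.0005,"z":0.0044,"wx":0.0,"wy":0.1,"wz":-0.1}
{"x":-0.0015,"y":-0.0006,"z":0.0044,"wx":0.0,"wy":0.1,"wz":-0.1}
{"x":-0.0015,"y":-0.0006,"z":0.0044,"wx":0.0,"wy":0.1,"wz":-0.1}
yaw now [  83.32  -14.58 -179.99] [ 0.4823 -0.2486  0.0501] F [ 0.  -0.1  0.4] 7.5333
```

>>> send_rows(deltas=[{"x":-0.0015,"y":-0.0006,"z":0.0045,"wx":0,"wy":0.1,"wz":-0.1,"grip":0.6},{"x":-0.0015,"y":-0.0006,"z":0.0045,"wx":0,"wy":0.1,"wz":-0.1,"grip":0.6},{"x":-0.0015,"y":-0.0006,"z":0.0045,"wx":0,"wy":0.1,"wz":-0.2,"grip":0.6},{"x":-0.0015,"y":-0.0006,"z":0.004,"wx":0,"wy":0.1,"wz":-0.2,"grip":0.6},{"x":0,"y":0,"z":0.001,"wx":0,"wy":0,"wz":0,"grip":0.6}])

```text
t: 7.95
ee_pos: [0.4808, -0.2489, 0.0303]
ee_rot: [-0.085, 0.737, 0.663, 0.098]
force: [0.6, -0.9, -0.7]
finger_gap: 0.601
```

```bash
python3 plan.py .4794 -.2500 .027 83.9 15 5
```

```text
{"x":-0.0004,"y":-0.0003,"z":0.0006,"wx":0.0,"wy":0.0,"wz":0.0}
{"x":-0.0004,"y":-0.0003,"z":0.0006,"wx":0.0,"wy":0.0,"wz":0.0}
{"x":-0.0004,"y":-0.0003,"z":0.0006,"wx":0.0,"wy":0.0,"wz":0.0}
{"x":-0.0004,"y":-0.0003,"z":0.0006,"wx":0.0,"wy":0.0,"wz":0.0}
{"x":-0.0004,"y":-0.0003,"z":0.0006,"wx":0.0,"wy":0.0,"wz":0.0}
yaw now [ 83.94 -14.91 179.8 ] [ 0.4808 -0.2489  0.0303] F [ 0.6 -0.9 -0.7] 7.95
```

>>> send_rows(deltas=[{"x":-0.001,"y":-0.001,"z":0.0015,"wx":0,"wy":0,"wz":0,"grip":0.6},{"x":-0.0005,"y":-0.0005,"z":0.001,"wx":0,"wy":0,"wz":0,"grip":0.4},{"x":0,"y":0,"z":0,"wx":0,"wy":0,"wz":0,"grip":0.3},{"x":0,"y":0,"z":0,"wx":0,"wy":0,"wz":0,"grip":0.1},{"x":0,"y":0,"z":0,"wx":0,"wy":0,"wz":0,"grip":0.1}], squeeze=45)

```text
t: 8.37
ee_pos: [0.4794, -0.2502, 0.0282]
ee_rot: [-0.085, 0.738, 0.663, 0.098]
force: [-0.1, -0.6, -0.1]
finger_gap: 0.375
```

>>> send_rows(deltas=[{"x":0,"y":0,"z":0,"wx":0,"wy":0,"wz":0,"grip":0.1},{"x":0,"y":0,"z":0,"wx":0,"wy":0,"wz":0,"grip":0.1},{"x":0,"y":0,"z":0,"wx":0,"wy":0,"wz":0,"grip":0.1},{"x":0,"y":0,"z":0,"wx":0,"wy":0,"wz":0,"grip":0.1},{"x":0,"y":0,"z":0,"wx":0,"wy":0,"wz":0,"grip":0.1}], squeeze=45)

```text
t: 8.78
ee_pos: [0.4795, -0.2503, 0.0285]
ee_rot: [-0.084, 0.738, 0.663, 0.098]
force: [-0.8, 0.5, -0.6]
finger_gap: 0.208
```

```bash
python3 st.py; python3 plan.py .4794 -.2500 .027 83.9 15 5|tail -1
```

```text
t 8.78 base mm [-429.4   43.3   28.5] F base [ 0.4  0.8 -0.6] toolx [ 0.966 -0.022  0.256] toolz [ 0.256 -0.011 -0.967] gap mm 19.7 tq [-0.16 -0.07  0.03]
yaw now [ 83.91 -14.83 179.69] [ 0.4795 -0.2503  0.0285] F [-0.8  0.5 -0.6] 8.7833
```

>>> send_rows(deltas=[{"x":0.003,"y":0,"z":-0.01,"wx":0,"wy":0,"wz":0,"grip":0.1},{"x":0.004,"y":0,"z":-0.015,"wx":0,"wy":0,"wz":0,"grip":0.1},{"x":0.004,"y":0,"z":-0.015,"wx":0,"wy":0,"wz":0,"grip":0.1},{"x":0.003,"y":0,"z":-0.01,"wx":0,"wy":0,"wz":0,"grip":0.1},{"x":0.0,"y":0,"z":0,"wx":0,"wy":0,"wz":0,"grip":0.1}], squeeze=50)

```text
t: 9.2
ee_pos: [0.4786, -0.249, 0.0832]
ee_rot: [-0.086, 0.738, 0.663, 0.097]
force: [0.5, -0.6, -3.3]
finger_gap: 0.206
```

Run:
```python
from st import *
s=st()
b=np.array([.5585,.174]);a=1.487;X=np.array([np.cos(a),np.sin(a)]);Y=np.array([-X[1],X[0]])
for p in((-.16,0),(-.125,0)):print(b+X*p[0]+Y*p[1])
im=eyes.get_image("scene")[:,:,::-1];crop(im,200,150,180,150,4,"pics/s5.png")
import plan
plan.run([*(b-.15*X),.075],85.2,15,10)
```

```text
t 9.2 base mm [-428.2   44.2   83.2] F base [-0.6 -0.5 -3.3] toolx [ 0.966 -0.022  0.257] toolz [ 0.257 -0.008 -0.966] gap mm 19.5 tq [-0.44 -0.05  0.03]
[0.54510827 0.01456142]
[0.54803771 0.04943861]
{"x":0.0268,"y":0.0038,"z":0.0079,"wx":0.0,"wy":0.0,"wz":-0.1}
{"x":0.0268,"y":0.0038,"z":0.0079,"wx":0.0,"wy":0.0,"wz":-0.1}
{"x":0.0268,"y":0.0039,"z":0.0079,"wx":0.0,"wy":0.0,"wz":-0.1}
{"x":0.0268,"y":0.0040,"z":0.0079,"wx":0.0,"wy":0.0,"wz":-0.1}
{"x":0.0267,"y":0.0040,"z":0.0079,"wx":0.0,"wy":0.0,"wz":-0.1}
{"x":0.0267,"y":0.0041,"z":0.0079,"wx":0.0,"wy":0.0,"wz":-0.1}
{"x":0.0267,"y":0.0042,"z":0.0079,"wx":0.0,"wy":0.0,"wz":-0.1}
{"x":0.0267,"y":0.0042,"z":0.0079,"wx":0.0,"wy":0.0,"wz":-0.1}
{"x":0.0267,"y":0.0043,"z":0.0079,"wx":0.0,"wy":0.0,"wz":-0.1}
{"x":0.0267,"y":0.0044,"z":0.0079,"wx":0.0,"wy":0.0,"wz":-0.1}
yaw now [ 83.88 -14.88 179.87] [ 0.4785 -0.249   0.0825] F [-0.7  0.5 -2.4] 9.25
```

View pics/s5.png

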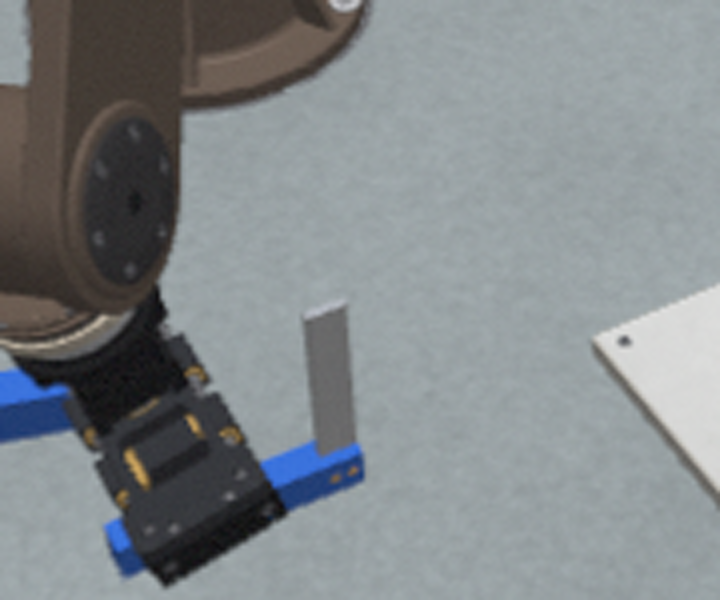

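The square is gripped and lifted (19.5 mm gap, about 2.5 to 3.3 N of weight). Carrying it to the plate.

>>> send_rows(deltas=[{"x":0.025,"y":0.004,"z":0.007,"wx":0,"wy":0,"wz":-0.2,"grip":0.1},{"x":0.025,"y":0.004,"z":0.007,"wx":0,"wy":0,"wz":-0.2,"grip":0.1},{"x":0.025,"y":0.004,"z":0.007,"wx":0,"wy":0,"wz":-0.2,"grip":0.1},{"x":0.025,"y":0.004,"z":0.007,"wx":0,"wy":0,"wz":-0.2,"grip":0.1},{"x":0.025,"y":0.004,"z":0.007,"wx":0,"wy":0,"wz":-0.2,"grip":0.1}])

```text
t: 9.67
ee_pos: [0.5115, -0.1221, 0.0785]
ee_rot: [-0.084, 0.734, 0.667, 0.097]
force: [0.8, 0.5, -2.8]
finger_gap: 0.206
```

```bash
cat > pb.py <<'E'
from st import *
import plan,sys
# base-frame target mm x y z, yawoff, tilt, n
a=[float(v) for v in sys.argv[1:]]
st();b=np.array([.5585,.174]);q=1.487;X=np.array([np.cos(q),np.sin(q)]);Y=np.array([-X[1],X[0]])
plan.run([*(b+a[0]/1e3*X+a[1]/1e3*Y),a[2]/1e3],85.2+a[3],a[4],int(a[5]))
E
python3 pb.py -150 0 72 0 15 5
```

```text
t 9.67 base mm [-299.    22.    78.5] F base [ 0.6 -0.8 -2.8] toolx [ 0.967 -0.011  0.255] toolz [ 0.255 -0.01  -0.967] gap mm 19.6 tq [-0.42 -0.15 -0.04]
{"x":0.0285,"y":0.0040,"z":0.0089,"wx":0.1,"wy":0.0,"wz":-0.1}
{"x":0.0285,"y":0.0041,"z":0.0089,"wx":0.1,"wy":0.0,"wz":-0.1}
{"x":0.0285,"y":0.0042,"z":0.0089,"wx":0.1,"wy":0.0,"wz":-0.1}
{"x":0.0285,"y":0.0042,"z":0.0089,"wx":0.1,"wy":0.0,"wz":-0.1}
{"x":0.0285,"y":0.0043,"z":0.0090,"wx":0.1,"wy":0.0,"wz":-0.1}
yaw now [ 84.53 -14.77 179.6 ] [ 0.5115 -0.1221  0.0785] F [ 0.8  0.5 -2.8] 9.6667
```

>>> send_rows(deltas=[{"x":0.028,"y":0.004,"z":0.008,"wx":0.1,"wy":0,"wz":-0.2,"grip":0.1},{"x":0.028,"y":0.004,"z":0.008,"wx":0.1,"wy":0,"wz":-0.2,"grip":0.1},{"x":0.027,"y":0.004,"z":0.008,"wx":0.1,"wy":0,"wz":-0.2,"grip":0.1},{"x":0.025,"y":0.004,"z":0.008,"wx":0,"wy":0,"wz":-0.2,"grip":0.1},{"x":0.01,"y":0.003,"z":0.003,"wx":0,"wy":0,"wz":0,"grip":0.1}])

```text
t: 10.08
ee_pos: [0.5408, 0.0069, 0.0715]
ee_rot: [-0.087, 0.729, 0.672, 0.095]
force: [-0.9, 0.2, -2.5]
finger_gap: 0.206
```

```bash
python3 pb.py -130 0 54 0 15 5
python3 - <<'E'
from h import *
import pickle
s=sensors.read_state();im=eyes.get_image("wrist")[:,:,::-1]
pickle.dump(s,open("s_w4.pkl","wb"));cv2.imwrite("pics/w4.png",im)
im=eyes.get_image("scene")[:,:,::-1];crop(im,330,110,180,160,4,"pics/s6.png")
E
```

```text
t 10.08 base mm [-168.     3.7   71.5] F base [ 0.1  0.9 -2.5] toolx [0.967 0.003 0.256] toolz [ 0.256  0.001 -0.967] gap mm 19.6 tq [-0.36 -0.02 -0.01]
{"x":0.0064,"y":0.0008,"z":0.0053,"wx":-0.0,"wy":0.0,"wz":0.0}
{"x":0.0064,"y":0.0008,"z":0.0053,"wx":-0.0,"wy":0.0,"wz":0.0}
{"x":0.0064,"y":0.0007,"z":0.0053,"wx":-0.0,"wy":0.0,"wz":0.0}
{"x":0.0064,"y":0.0007,"z":0.0053,"wx":-0.0,"wy":0.0,"wz":0.0}
{"x":0.0064,"y":0.0007,"z":0.0053,"wx":-0.0,"wy":0.0,"wz":0.0}
yaw now [ 85.38 -14.81 179.99] [0.5408 0.0069 0.0715] F [-0.9  0.2 -2.5] 10.0833
```

View pics/w4.png

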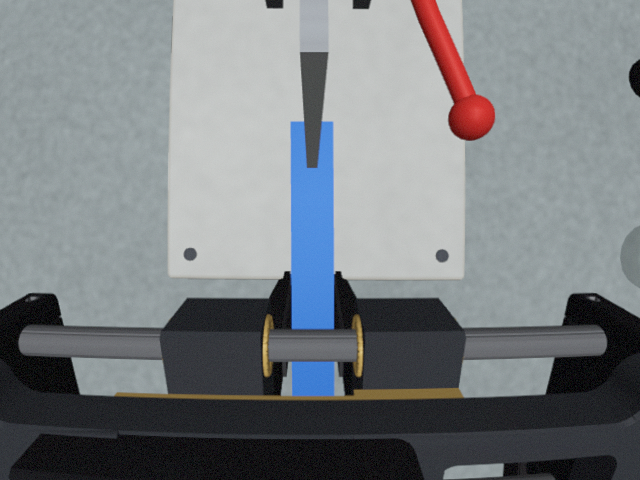

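View pics/s6.png

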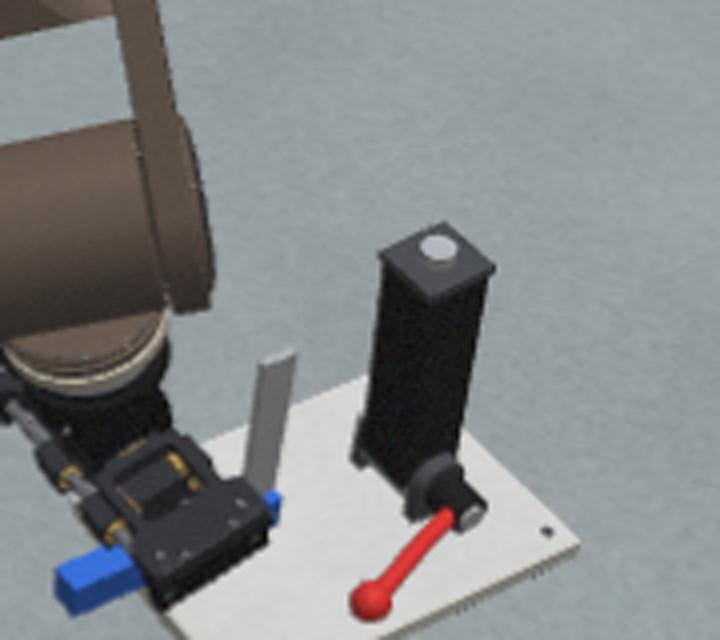

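Run:
```python
from h import *
import pickle
W=cam("wrist",pickle.load(open("s_w4.pkl","rb")))
b=np.array([.5585,.174]);q=1.487;X=np.array([np.cos(q),np.sin(q)]);Y=np.array([-X[1],X[0]])
f=lambda uv,z:[round(1e3*float(v),1) for v in((back(W,uv,z)[:2]-b)@X,(back(W,uv,z)[:2]-b)@Y)]
for uv in((168,276),(464,278),(190,254),(442,256),(173,20),(462,20)):print("plate",uv,f(uv,.022))
for uv in((291,122),(333,122),(334,390),(291.5,390)):print("stock",f(uv,.067))
print("ball",f((471,117),.046))
im=cv2.imread("pics/w4.png");crop(im,240,0,150,150,4,"pics/w4c.png")
```

```text
plate (168, 276) [-157.5, 89.4]
plate (464, 278) [-158.1, -88.4]
plate (190, 254) [-144.2, 75.9]
plate (442, 256) [-144.9, -74.7]
plate (173, 20) [-0.9, 88.7]
plate (462, 20) [-0.2, -88.7]
stock [-79.7, 13.0]
stock [-79.7, -6.7]
stock [-206.2, -7.7]
stock [-206.3, 12.5]
ball [-69.1, -82.0]
```

View pics/w4c.png

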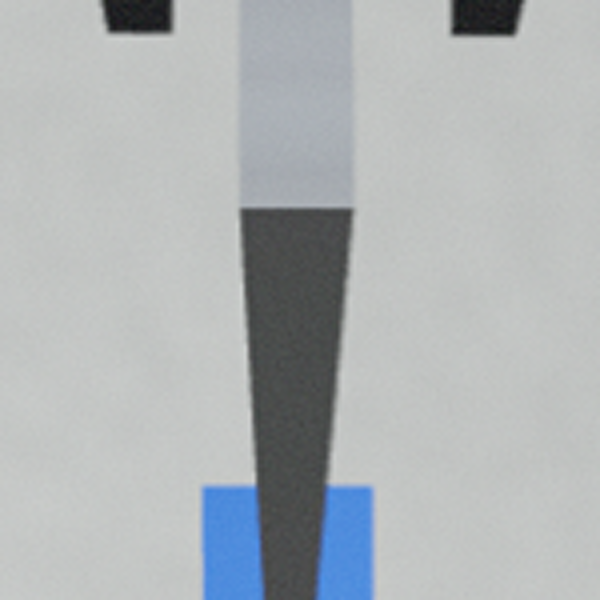

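>>> send_rows(deltas=[{"x":0.006,"y":0.0007,"z":0.005,"wx":0,"wy":0,"wz":0,"grip":0.1},{"x":0.006,"y":0.0007,"z":0.005,"wx":0,"wy":0,"wz":0,"grip":0.1},{"x":0.006,"y":0.0006,"z":0.005,"wx":0,"wy":0,"wz":0,"grip":0.1},{"x":0.006,"y":0.0005,"z":0.005,"wx":0,"wy":0,"wz":0,"grip":0.1},{"x":0.003,"y":0,"z":0.002,"wx":0,"wy":0,"wz":0,"grip":0.1}])

```text
t: 10.6
ee_pos: [0.5462, 0.0359, 0.055]
ee_rot: [-0.087, 0.73, 0.671, 0.095]
force: [-1.2, -0.9, -3.9]
finger_gap: 0.206
```

```bash
python3 pb.py -125 0.8 51 0 15 5
```

```text
t 10.6 base mm [-138.7    0.7   55. ] F base [-1.   1.1 -3.9] toolx [ 0.967 -0.001  0.255] toolz [ 0.255 -0.    -0.967] gap mm 19.6 tq [-0.4  -0.03  0.  ]
{"x":0.0024,"y":-0.0000,"z":0.0015,"wx":0.0,"wy":0.0,"wz":-0.0}
{"x":0.0024,"y":-0.0000,"z":0.0015,"wx":0.0,"wy":0.0,"wz":-0.0}
{"x":0.0024,"y":-0.0000,"z":0.0015,"wx":0.0,"wy":0.0,"wz":-0.0}
{"x":0.0024,"y":-0.0000,"z":0.0015,"wx":0.0,"wy":0.0,"wz":-0.0}
{"x":0.0024,"y":-0.0000,"z":0.0015,"wx":0.0,"wy":0.0,"wz":-0.0}
yaw now [  85.16  -14.75 -180.  ] [0.5462 0.0359 0.055 ] F [-1.2 -0.9 -3.9] 10.6
```

>>> send_rows(deltas=[{"x":-0.0004,"y":0,"z":0.0014,"wx":0,"wy":0,"wz":0,"grip":0.1},{"x":-0.0004,"y":0,"z":0.0014,"wx":0,"wy":0,"wz":0,"grip":0.1},{"x":-0.0004,"y":0,"z":0.0014,"wx":0,"wy":0,"wz":0,"grip":0.1},{"x":-0.0003,"y":0,"z":0.001,"wx":0,"wy":0,"wz":0,"grip":0.1},{"x":-0.0003,"y":0,"z":0.001,"wx":0,"wy":0,"wz":0,"grip":0.1}])

```text
t: 11.02
ee_pos: [0.5461, 0.0362, 0.0505]
ee_rot: [-0.088, 0.73, 0.671, 0.096]
force: [-3.5, 1.8, 10.4]
finger_gap: 0.204
```

```bash
python3 pb.py -125 0.8 51 0 15 5
```

```text
t 11.02 base mm [-138.4    0.8   50.5] F base [ 1.5  3.7 10.4] toolx [ 0.966 -0.     0.257] toolz [ 0.257 -0.    -0.966] gap mm 19.4 tq [0.54 0.48 0.2 ]
{"x":0.0026,"y":0.0000,"z":0.0006,"wx":0.0,"wy":0.0,"wz":-0.0}
{"x":0.0026,"y":0.0000,"z":0.0006,"wx":0.0,"wy":0.0,"wz":-0.0}
{"x":0.0026,"y":0.0000,"z":0.0006,"wx":0.0,"wy":0.0,"wz":-0.0}
{"x":0.0026,"y":0.0000,"z":0.0006,"wx":0.0,"wy":0.0,"wz":-0.0}
{"x":0.0026,"y":0.0000,"z":0.0006,"wx":0.0,"wy":0.0,"wz":-0.0}
yaw now [ 85.17 -14.9  179.99] [0.5461 0.0362 0.0505] F [-3.5  1.8 10.4] 11.0167
```

>>> send_rows(deltas=[{"x":0.0057,"y":0,"z":0.0018,"wx":0,"wy":0,"wz":0,"grip":0.1},{"x":0.0057,"y":0,"z":0.0018,"wx":0,"wy":0,"wz":0,"grip":0.1},{"x":0.0057,"y":0,"z":0.0018,"wx":0,"wy":0,"wz":0,"grip":0.1},{"x":0.0047,"y":0,"z":0.0016,"wx":0,"wy":0,"wz":0,"grip":0.1},{"x":0.001,"y":0,"z":0.0007,"wx":0,"wy":0,"wz":0,"grip":0.1}])

```text
t: 11.43
ee_pos: [0.5496, 0.0601, 0.0505]
ee_rot: [-0.086, 0.731, 0.67, 0.097]
force: [-3.5, -5.6, 7.6]
finger_gap: 0.206
```

```bash
python3 pb.py -95 0.8 50 0 15 5
```

```text
t 11.43 base mm [-114.2   -0.7   50.5] F base [-5.8  3.1  7.6] toolx [ 0.967 -0.001  0.256] toolz [ 0.256 -0.005 -0.967] gap mm 19.5 tq [-0.72  0.31  0.13]
{"x":0.0037,"y":-0.0003,"z":0.0011,"wx":0.1,"wy":0.0,"wz":-0.0}
{"x":0.0037,"y":-0.0003,"z":0.0011,"wx":0.1,"wy":0.0,"wz":-0.0}
{"x":0.0037,"y":-0.0003,"z":0.0011,"wx":0.1,"wy":0.0,"wz":-0.0}
{"x":0.0037,"y":-0.0003,"z":0.0011,"wx":0.1,"wy":0.0,"wz":-0.0}
{"x":0.0037,"y":-0.0003,"z":0.0011,"wx":0.1,"wy":0.0,"wz":-0.0}
yaw now [ 85.11 -14.85 179.72] [0.5496 0.0601 0.0505] F [-3.5 -5.6  7.6] 11.4333
```

>>> send_rows(deltas=[{"x":0.004,"y":-0.0004,"z":0.0014,"wx":0.1,"wy":0,"wz":0,"grip":0.1},{"x":0.004,"y":-0.0004,"z":0.0014,"wx":0.1,"wy":0,"wz":0,"grip":0.1},{"x":0.004,"y":-0.0004,"z":0.0014,"wx":0.1,"wy":0,"wz":0,"grip":0.1},{"x":0.004,"y":-0.0004,"z":0.0014,"wx":0,"wy":0,"wz":0,"grip":0.1},{"x":0.001,"y":0,"z":0.0007,"wx":0,"wy":0,"wz":0,"grip":0.1}], squeeze=58)

```text
t: 11.85
ee_pos: [0.5518, 0.0796, 0.0504]
ee_rot: [-0.085, 0.73, 0.671, 0.097]
force: [-3.6, -9.4, 10.7]
finger_gap: 0.206
```

```bash
python3 pb.py -88 0.5 50 0 15 5;  python3 - <<'E'
from h import *
im=eyes.get_image("scene")[:,:,::-1];crop(im,330,110,180,160,4,"pics/s7.png")
E
```

```text
t 11.85 base mm [-94.6  -1.2  50.4] F base [-9.7  2.8 10.7] toolx [0.967 0.    0.255] toolz [ 0.255 -0.006 -0.967] gap mm 19.6 tq [-1.31  0.51  0.11]
{"x":0.0013,"y":-0.0003,"z":0.0004,"wx":0.1,"wy":0.0,"wz":0.0}
{"x":0.0013,"y":-0.0003,"z":0.0004,"wx":0.1,"wy":0.0,"wz":0.0}
{"x":0.0013,"y":-0.0003,"z":0.0004,"wx":0.1,"wy":0.0,"wz":0.0}
{"x":0.0013,"y":-0.0003,"z":0.0004,"wx":0.1,"wy":0.0,"wz":0.0}
{"x":0.0013,"y":-0.0003,"z":0.0004,"wx":0.1,"wy":0.0,"wz":0.0}
yaw now [ 85.22 -14.77 179.66] [0.5518 0.0796 0.0504] F [-3.6 -9.4 10.7] 11.85
```

View pics/s7.png

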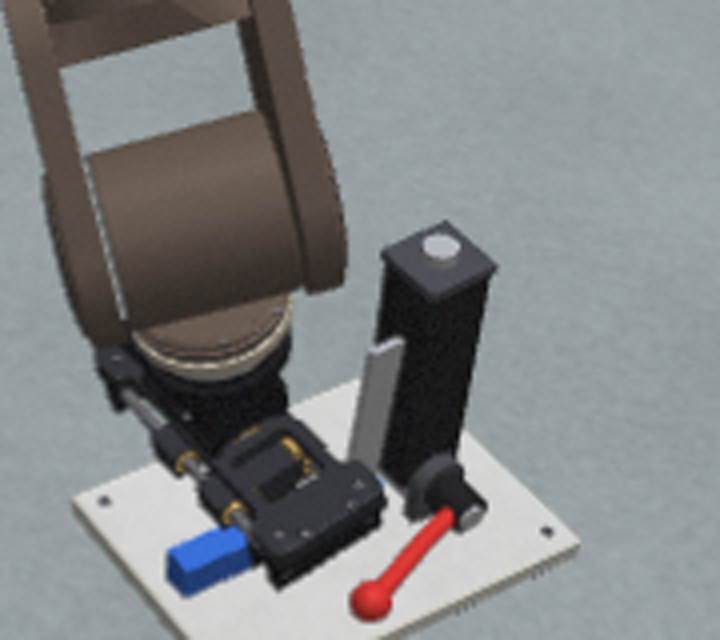

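>>> send_rows(deltas=[{"x":0.003,"y":-0.0006,"z":0.0014,"wx":0.1,"wy":0,"wz":0,"grip":0.1},{"x":0.0025,"y":-0.0006,"z":0.0012,"wx":0.1,"wy":0,"wz":0,"grip":0.1},{"x":0.002,"y":-0.0006,"z":0.0012,"wx":0.1,"wy":0,"wz":0,"grip":0.1},{"x":0.002,"y":-0.0004,"z":0.0012,"wx":0,"wy":0,"wz":0,"grip":0.1},{"x":0.001,"y":0,"z":0.0008,"wx":0,"wy":0,"wz":0,"grip":0.1}], squeeze=58)

```text
t: 12.32
ee_pos: [0.5527, 0.0867, 0.0505]
ee_rot: [-0.081, 0.729, 0.673, 0.095]
force: [-6.3, -13.0, 10.0]
finger_gap: 0.209
```

```bash
python3 pb.py -88 0.5 50 0 15 1
```

```text
t 12.32 base mm [-87.5  -1.6  50.5] F base [-13.5   5.2  10. ] toolx [0.969 0.005 0.247] toolz [ 0.247 -0.009 -0.969] gap mm 19.9 tq [-1.59  1.    0.3 ]
{"x":-0.0006,"y":-0.0021,"z":0.0004,"wx":0.5,"wy":0.7,"wz":0.3}
yaw now [ 85.48 -14.32 179.39] [0.5527 0.0867 0.0505] F [ -6.3 -13.   10. ] 12.3167
```

```bash
python3 - <<'E'
from h import *
import pickle
s=sensors.read_state();im=eyes.get_image("wrist")[:,:,::-1]
pickle.dump(s,open("s_w5.pkl","wb"));cv2.imwrite("pics/w5.png",im)
im=eyes.get_image("scene")[:,:,::-1];cv2.imwrite("pics/s8f.png",im);crop(im,370,150,120,110,6,"pics/s8.png")
im=eyes.get_image("top")[:,:,::-1];cv2.imwrite("pics/t8f.png",im);crop(im,150,195,130,110,6,"pics/t8.png")
E
python3 st.py
```

```text
t 12.47 base mm [-87.4  -1.6  50.5] F base [-21.2   5.2  13.4] toolx [0.969 0.005 0.247] toolz [ 0.248 -0.009 -0.969] gap mm 20.0 tq [-2.73  1.18  0.34]
```

View pics/w5.png

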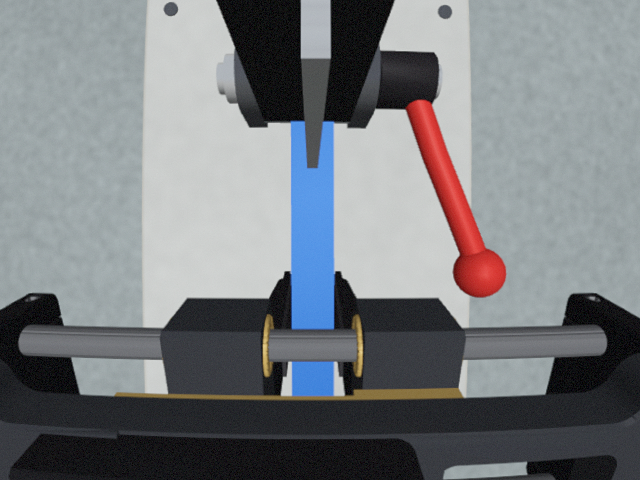

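View pics/s8.png

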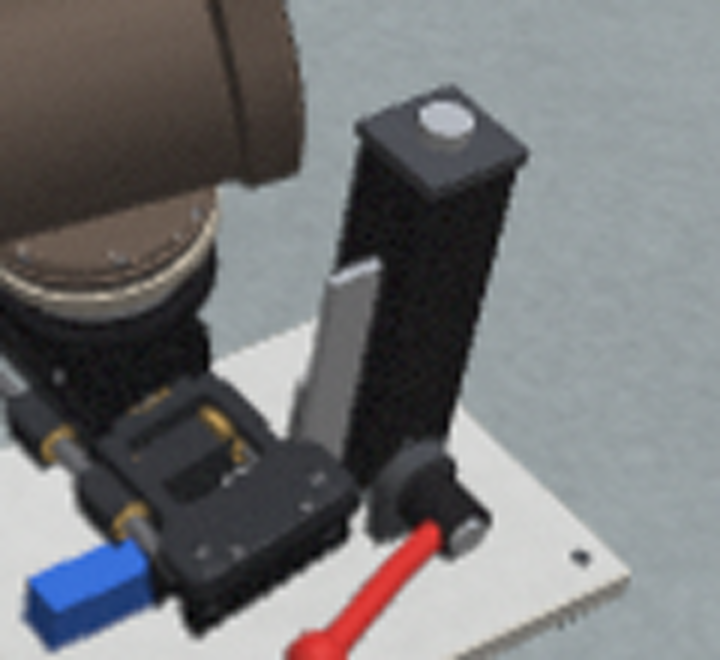

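View pics/t8.png

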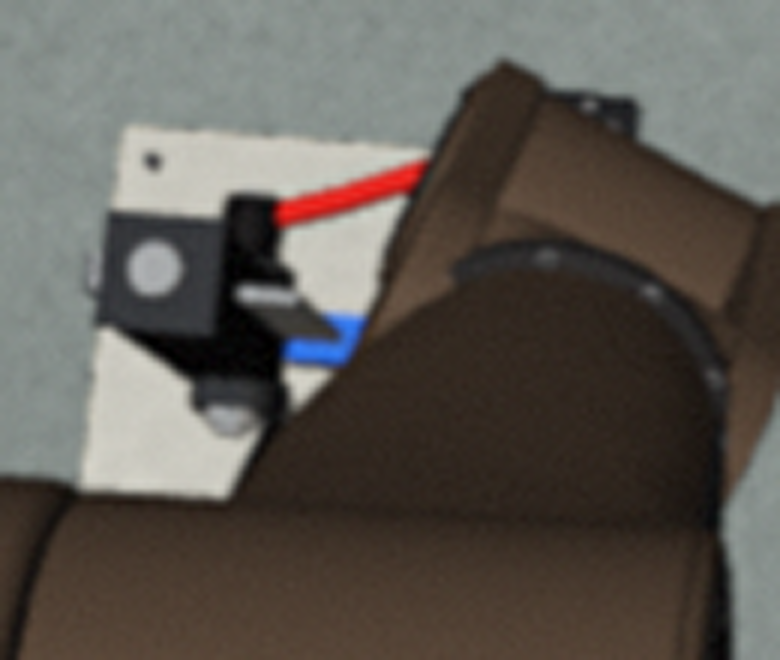

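Run:
```python
from h import *
b=np.array([.5585,.174]);q=1.487;X=np.array([np.cos(q),np.sin(q)]);Y=np.array([-X[1],X[0]])
T=cam("top");S=cam("scene");u=lambda p,k,o:(np.array(p)+.5)/k-.5+np.array(o)
def f(c,uv,z):
    p=back(c,uv,z)[:2]-b;return (1e3*np.array([p@X,p@Y])).round(1)
for n,c,uv in(("T0",T,u((189,271),6,(150,195))),("T1",T,u((155,268),6,(150,195))),("S0",S,u((398,68),4,(340,155))),("S1",S,u((446,118),6,(370,150)))):
    p=f(c,uv,.210);print(n,p,"lean",round((20-p[0])/164,4))
```

```text
T0 [6.5 0.4] lean 0.0823
T1 [19.1  0.2] lean 0.0055
S0 [ 6.5 -3.9] lean 0.0823
S1 [20.5 -2.7] lean -0.003
```

Run:
```python
from h import *
import pickle
a=cv2.imread("pics/w4.png");c=cv2.imread("pics/w5.png")
im=np.hstack([a[30:180,270:355],c[30:180,270:355]]);im=np.clip(im.astype(float)*1.6,0,255).astype(np.uint8)
cv2.imwrite("pics/w45.png",cv2.resize(im,None,fx=4,fy=4,interpolation=cv2.INTER_CUBIC))
b=np.array([.5585,.174]);q=1.487;X=np.array([np.cos(q),np.sin(q)]);Y=np.array([-X[1],X[0]])
for n,dz in(("4",.0430),("5",.022)):
    s=pickle.load(open(f"s_w{n}.pkl","rb"));W=cam("wrist",s);p=s["ee_pos"]
    xb=(p[:2]-b)@X;yb=(p[:2]-b)@Y
    for pit in(-.01,0,.01): # positive = blade top forward
        # corner at (xb+.0882, dz); rotate about corner
        cx=xb+.0882
        def P(x,z,y=0):
            x-=.07;return [*(b+X*(cx+x*np.cos(pit)+z*np.sin(pit))+Y*(yb-.0008+y)),dz+z*np.cos(pit)-x*np.sin(pit)]
        print(n,pit,"blade top inner",proj(W,P(.048,.130))[0].round(1),"blade foot inner",proj(W,P(.048,.024))[0].round(1))
```

```text
4 -0.01 blade top inner [312.1  64.3] blade foot inner [312.4 169.4]
4 0 blade top inner [312.1  56.5] blade foot inner [312.4 168.8]
4 0.01 blade top inner [312.1  48.6] blade foot inner [312.4 168.2]
5 -0.01 blade top inner [317.8  67.8] blade foot inner [312.2 169.1]
5 0 blade top inner [317.8  59.9] blade foot inner [312.2 168.5]
5 0.01 blade top inner [317.9  52. ] blade foot inner [312.2 167.9]
```

View pics/w45.png

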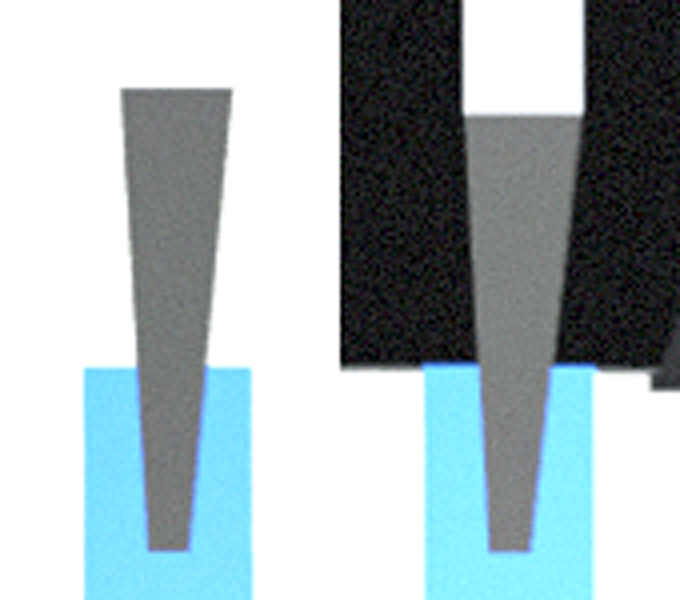

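>>> send_rows(deltas=[{"x":0.0012,"y":0,"z":0.0012,"wx":0,"wy":0,"wz":0,"grip":0.1},{"x":0.0012,"y":0,"z":0.0012,"wx":0,"wy":0,"wz":0,"grip":0.1},{"x":0.0012,"y":0,"z":0.0012,"wx":0,"wy":0,"wz":0,"grip":0.1},{"x":0.001,"y":0,"z":0.0012,"wx":0,"wy":0,"wz":0,"grip":0.1},{"x":0.0008,"y":0,"z":0.0012,"wx":0,"wy":0,"wz":0,"grip":0.1}], squeeze=58)

```text
t: 12.88
ee_pos: [0.5527, 0.0871, 0.0505]
ee_rot: [-0.077, 0.729, 0.674, 0.094]
force: [-7.2, -17.7, 19.9]
finger_gap: 0.206
```

Run:
```python
from st import *
import pickle
st()
s=sensors.read_state();im=eyes.get_image("wrist")[:,:,::-1]
pickle.dump(s,open("s_w6.pkl","wb"));cv2.imwrite("pics/w6.png",im)
st()
im=eyes.get_image("scene")[:,:,::-1];cv2.imwrite("pics/s9f.png",im)
im2=eyes.get_image("top")[:,:,::-1];cv2.imwrite("pics/t9f.png",im2)
for i in range(5): eyes.get_image("top")
st()
o=np.hstack([cv2.resize(im[160:240,410:470],None,fx=6,fy=6,interpolation=cv2.INTER_CUBIC),cv2.resize(im2[225:265,155:215],None,fx=6,fy=6,interpolation=cv2.INTER_CUBIC).repeat(2,0)[:480]])
cv2.imwrite("pics/s9.png",o)
```

```text
t 12.88 base mm [-87.1  -1.5  50.5] F base [-18.3   5.7  19.9] toolx [0.97  0.007 0.241] toolz [ 0.242 -0.013 -0.97 ] gap mm 19.5 tq [-1.84  1.39  0.31]
t 12.93 base mm [-87.1  -1.5  50.5] F base [-20.6   5.4  19.2] toolx [0.97  0.007 0.241] toolz [ 0.241 -0.013 -0.97 ] gap mm 19.6 tq [-2.04  1.45  0.28]
t 13.28 base mm [-87.1  -1.5  50.5] F base [-20.    5.4  19.3] toolx [0.97  0.007 0.241] toolz [ 0.242 -0.013 -0.97 ] gap mm 19.3 tq [-2.12  1.42  0.27]
```

View pics/s9.png

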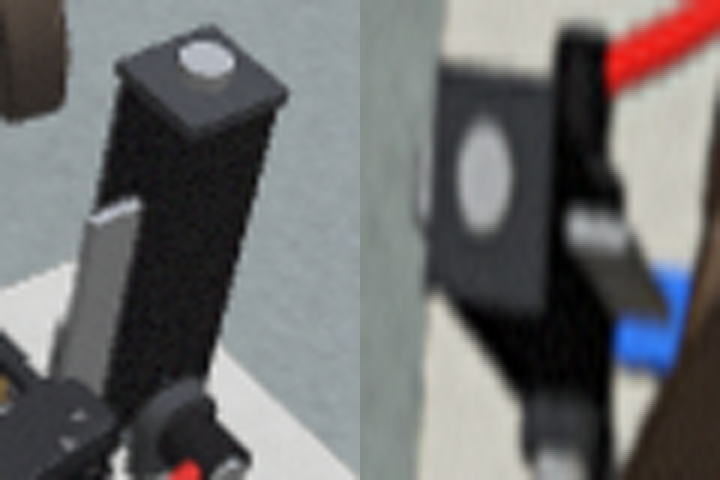

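View pics/w6.png

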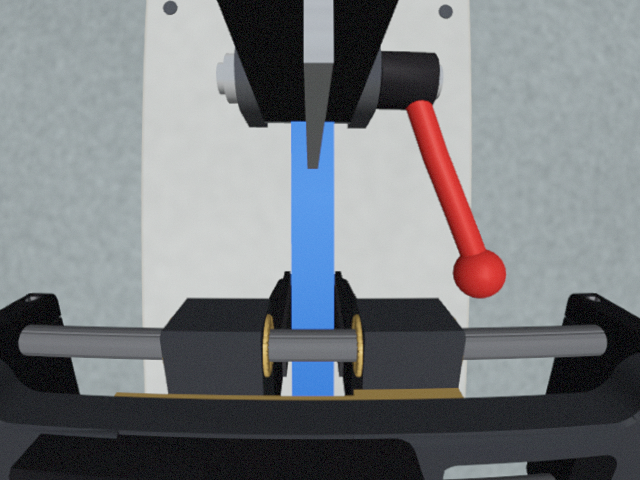

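View pics/s9f.png

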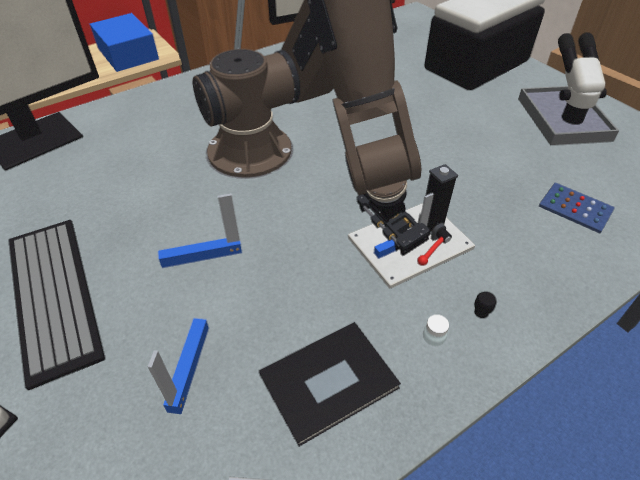

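Run:
```python
from h import *
import pickle
c=cv2.imread("pics/w6.png")
im=np.clip(c[30:180,230:410].astype(float)*1.6,0,255).astype(np.uint8)
cv2.imwrite("pics/w6c.png",cv2.resize(im,None,fx=4,fy=4,interpolation=cv2.INTER_CUBIC))
b=np.array([.5585,.174]);q=1.487;X=np.array([np.cos(q),np.sin(q)]);Y=np.array([-X[1],X[0]])
s=pickle.load(open("s_w6.pkl","rb"));W=cam("wrist",s);p=s["ee_pos"]
yb=(p[:2]-b)@Y
for pit in(-.01,0,.01):
  for rol in (-.01,0,.01):
    def P(x,z):
        x-=.07;return [*(b+X*(x+z*pit)+Y*(yb+z*rol)),.022+z-x*pit]
    print(pit,rol,proj(W,[P(.048,.130),P(.048,.024)]).round(1).tolist())
```

```text
-0.01 -0.01 [[323.5, 76.4], [311.1, 171.2]]
-0.01 0 [[315.9, 76.4], [310.6, 171.2]]
-0.01 0.01 [[308.3, 76.3], [310.0, 171.2]]
0 -0.01 [[323.6, 68.4], [311.1, 170.6]]
0 0 [[316.0, 68.3], [310.6, 170.6]]
0 0.01 [[308.4, 68.3], [310.0, 170.6]]
0.01 -0.01 [[323.7, 60.4], [311.1, 170.0]]
0.01 0 [[316.1, 60.3], [310.6, 170.0]]
0.01 0.01 [[308.4, 60.2], [310.1, 170.0]]
```

View pics/w6c.png

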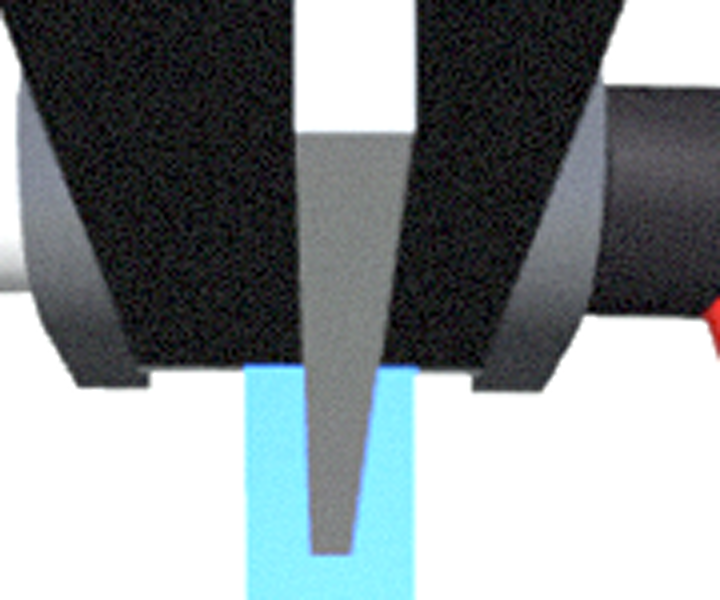

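Pillar upright and the square flush (pitch and roll about 0). The square sits about 2.4 mm to base -y of the middle, with a little tool roll. There is plenty of time, so I'll ease off slightly, centre it and press again.

>>> send_rows(deltas=[{"x":-0.0015,"y":0,"z":-0.0005,"wx":0,"wy":0,"wz":0,"grip":0.1},{"x":-0.0015,"y":0,"z":-0.0005,"wx":0,"wy":0,"wz":0,"grip":0.1},{"x":0,"y":-0.0008,"z":0,"wx":0.3,"wy":0.3,"wz":0.1,"grip":0.1},{"x":0,"y":-0.0008,"z":0,"wx":0.3,"wy":0.2,"wz":0.1,"grip":0.1},{"x":0,"y":0,"z":0,"wx":0,"wy":0,"wz":0,"grip":0.1}])

```text
t: 13.7
ee_pos: [0.55, 0.0854, 0.0505]
ee_rot: [-0.086, 0.729, 0.673, 0.093]
force: [-2.4, -4.7, 6.2]
finger_gap: 0.208
```

```bash
python3 pb.py -90 0.9 50.5 0 14.8 1
```

```text
t 13.7 base mm [-89.    1.   50.5] F base [-4.9  2.   6.2] toolx [0.968 0.003 0.252] toolz [ 0.252  0.    -0.968] gap mm 19.8 tq [-0.63  0.17  0.03]
{"x":-0.0010,"y":0.0001,"z":-0.0003,"wx":-0.0,"wy":0.2,"wz":0.2}
yaw now [ 85.37 -14.57 179.98] [0.55   0.0854 0.0505] F [-2.4 -4.7  6.2] 13.7
```

>>> send_rows(deltas=[{"x":0.001,"y":0,"z":0.0008,"wx":0,"wy":0,"wz":0,"grip":0.1},{"x":0.0012,"y":0,"z":0.001,"wx":0,"wy":0,"wz":0,"grip":0.1},{"x":0.0012,"y":0,"z":0.001,"wx":0,"wy":0,"wz":0,"grip":0.1},{"x":0.001,"y":0,"z":0.001,"wx":0.1,"wy":0,"wz":0,"grip":0.1},{"x":0.001,"y":0,"z":0.001,"wx":0.1,"wy":0,"wz":0,"grip":0.1}])

```text
t: 14.12
ee_pos: [0.5509, 0.0872, 0.0505]
ee_rot: [-0.084, 0.728, 0.674, 0.092]
force: [-6.6, -16.4, 14.9]
finger_gap: 0.208
```

Run:
```python
from st import *
import pickle
st()
s=sensors.read_state();im=eyes.get_image("wrist")[:,:,::-1]
pickle.dump(s,open("s_w7.pkl","wb"))
im2=eyes.get_image("top")[:,:,::-1];cv2.imwrite("pics/t10f.png",im2);crop(im2,150,215,80,60,8,"pics/t10.png")
im3=eyes.get_image("scene")[:,:,::-1];cv2.imwrite("pics/s10f.png",im3);crop(im3,400,150,80,100,6,"pics/s10.png")
crop(np.clip(im*1.6,0,255).astype(np.uint8),230,30,180,150,4,"pics/w7c.png")
for i in range(3): eyes.get_image("top")
st()
b=np.array([.5585,.174]);q=1.487;X=np.array([np.cos(q),np.sin(q)]);Y=np.array([-X[1],X[0]])
W=cam("wrist",s);yb=(s["ee_pos"][:2]-b)@Y
P=lambda x,z:[*(b+X*(x-.07)+Y*yb),.022+z]
print(proj(W,[P(.048,.130),P(.048,.024)]).round(1).tolist())
```

```text
t 14.12 base mm [-87.2   0.4  50.5] F base [-16.9   5.2  14.9] toolx [0.969 0.006 0.247] toolz [ 0.247 -0.    -0.969] gap mm 19.8 tq [-1.99  0.9   0.17]
t 14.42 base mm [-87.2   0.3  50.5] F base [-17.9   6.4  14.5] toolx [0.969 0.006 0.247] toolz [ 0.247 -0.    -0.969] gap mm 19.3 tq [-2.09  0.99  0.15]
[[309.5, 65.8], [311.1, 170.7]]
```

View pics/w7c.png

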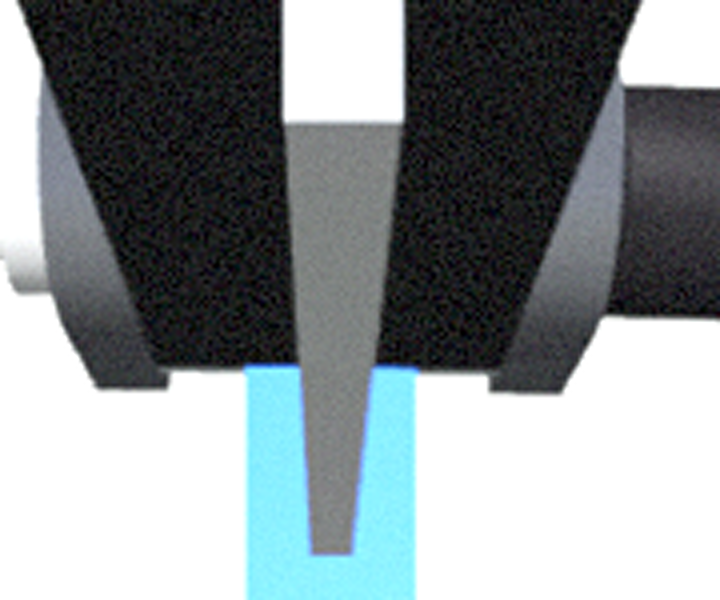

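View pics/t10.png

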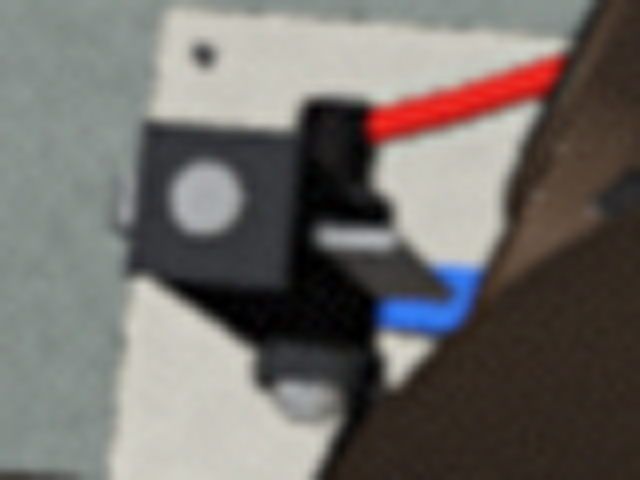

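View pics/s10.png

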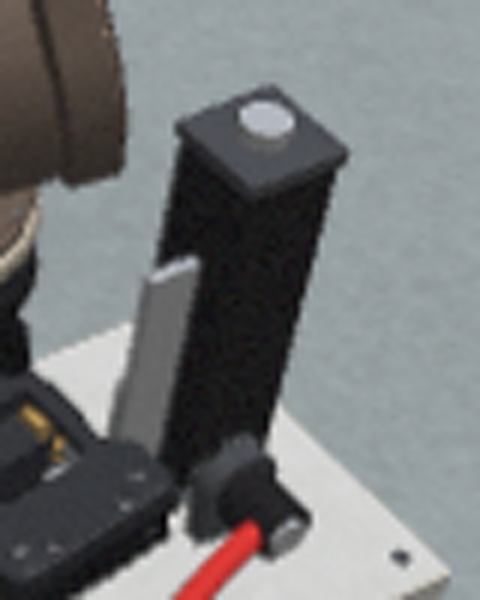

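Run:
```python
from st import *
b=cv2.absdiff(cv2.imread("pics/scene0.png"),cv2.imread("pics/s10f.png"))
print("diff book/jar/eyepiece",b[320:440,258:402].mean(),b[310:345,420:455].mean(),b[288:320,470:500].mean())
st();print(arm.finish_job());
```

```text
diff book/jar/eyepiece 4.3717399691358025 5.604081632653061 4.658333333333333
t 14.42 base mm [-87.2   0.3  50.5] F base [-17.9   6.4  14.5] toolx [0.969 0.006 0.247] toolz [ 0.247 -0.    -0.969] gap mm 19.3 tq [-2.09  0.99  0.15]
the job is handed in; nothing more can be done
None
```

The job is done and handed in at about 14.4 s: the lever is open, the pillar is upright, and the arm is still gripping and pressing the square in the corner.

**What I did:** I pushed the red lever forward and down with the closed fingers. I then gripped the smallest blue square by its stock, stood it on the plate and pressed it into the corner. The first press sat about 2.4 mm to one side, so I eased off, centred it and pressed again.

**Last checks:**
- **Lever:** the fingers met firm resistance (7 N) at the height expected for the open stop. The wrist image put the ball at (-69, -82) mm, against (-70, -82) mm expected. One scene-camera comparison suggested about 88.5° instead of 90°; I put that down to calibration error.
- **Pillar:** its lean went from 0.082 rad to about zero. The top camera gave +0.005 and the scene camera -0.003, which is within calibration error. These are from the first press; after the second press the top view showed the pillar top in the same place.
- **Square:** its tilt on the plate was within about 0.003 rad in both directions, and it was centred to within about 1 mm. I judged flush contact from this and from the force, because no camera sees the contact line directly.
- **Press:** it held steady at about 18 N into the pillar and 15 N down. There was also a stray sideways force of about 6 N that I left. The grip was set to 58 N, with a jaw gap of about 19.5 mm.
- **Other items:** the book, jar and eyepiece look unmoved; the before-and-after images of them differ only slightly.

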